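# Chase the plaster-clogged thread of a statue's lifting boss with a hand tap

### The arm

A 6-joint arm with a two-finger parallel gripper is mounted at the origin on the work surface. World frame = base frame: x ahead of the robot, y to its left, z up, the work surface at z = 0. Lengths are in m, angles in rad, forces in N, time in s.
With the tool pointing down it reaches from about 0.325 to 0.9 m from the base axis. Payload 6.1 kg.
Tool frame: the origin (TCP) lies between the finger pads; the fingertips stand 22 mm ahead of it and the grasp point (between the pads) lies 3 mm ahead of it (manip.tcp_to_tips is the distance from the TCP to the fingertips, in m); z points along the fingers, y is the line along which they close (so a half turn about z gives the same grasp; the last joint's range is limited). The gripper opens to 87 mm and grips with 3 to 60 N. Pads are 19 mm wide; open, the fingers measure 117 mm over their backs; the gripper's body (75 mm by 190 mm) begins 51 mm behind the grasp point.
Start: joints at [-1.315, 0.22, 1.526, -0, 1.395, -0.126], TCP at [0.233, -0.58, 0.245] pointing down, gripper open.
Joint ranges: [-2.98, 2.98], [-0.91, 2.08], [0.09, 2.57], [-1.24, 4.39], [0.2, 2.65], [-2.68, 2.68]. Speed limits (rad/s): [2.57, 2.57, 3.01, 3.14, 3.14, 3.14].

### API

Orientations are given as [roll, pitch, yaw] about the fixed x, y, z axes, in that order (R = Rz(yaw) Ry(pitch) Rx(roll)).
In Python, from plant import manip gives the robot as it stands.
- The arm moves only by the tool drive_tool, never from a script. Its argument "commands" is a list of rows, each a list of 3 entries, a list of its own where there are three numbers: the gripper's target within -1 to 1 (fully open at 1, half-way at 0, shut at -1), then the shift along the tool's x, y, z in mm, then the turn, a rotation vector about the tool's x, y, z in rad. A call has 1 to 20 rows; each row is the pose to reach, as a shift and turn from the pose commanded when the call began, along the tool's axes at that moment; what a row does not reach only later rows make up. A row lasts 1/12 s, in which the tool goes at most 41.7 mm and 7.16 degrees, less where a joint would pass 70% of its speed; a pose out of reach is approached as far as the arm can. A call with a gripper value outside its range is refused whole. The fingers move at their own pace and stop on an object; the grip force is fixed at half the most. Time passes only in rows, so rows that repeat a pose let the fingers close. It gives the time, the measured TCP pose, the force, the opening and the grip force at its end, in the units of the state.
- manip.get_state(): the state, without advancing time (a new reading comes with each control period).
- manip.get_image(name): name is "side" or "top" or "wrist"; returns (picture, depth): 420x560x3 uint8, red, green, blue; 420x560 float32, m along the optical axis (not along the pixel's ray), 0 where there is no reading.
- manip.camera_params(name): a dict with "camera_matrix" (3x3 intrinsics, pixels), "dist" ([k1, k2, p1, p2, k3] as OpenCV has them; the pictures are not rectified), "rvec" (rotation vector, rad) and "tvec" (3), from world to camera coordinates, as OpenCV has them. Camera axes: x right, y down, z forward; pixel columns grow to the right and rows downward; lengths in m; the calibration is good to about 2 mm. A picture is of the moment at which its call begins: read the wrist's pose just before it. camera_params takes no time and is no camera call; for the wrist camera it gives the pose at the moment of the call.
- manip.sign_off(): hands the job in; it is judged then, once.
The state is a dict: "time_s": time; "qpos": joint angles; "qd": joint speeds; "joint_efforts": joint torques, N m; "eef_pos": TCP position; "ee_rot": TCP orientation; "ft_force": force on the tool from outside, world axes, zero at the start; "wrist_torque": the same for the moment, N m; "opening": finger opening in m; "grip_force": force on a finger pad.
Only numpy, scipy, OpenCV 4.12 (cv2) and the standard library are available. Lean on these libraries where they do the work, as an engineer would, in place of code of your own. Each camera call takes 0.05 s, during which the arm holds its last target. There are 200 camera calls.

### The job

The tap standing in the steel lifting boss has to be run down to the bottom of its blind, plaster-clogged hole: fit the T-handle tap wrench fully down over the tap's square, then work the tap clockwise half a turn and back a quarter turn, and so on, until on a forward stroke you feel it land on the bottom. Then ease it back a quarter turn and let go, leaving the wrench on the tap. Do not force the tap, by side load or by turning on against the bottom, or it will snap, and leave the other things on the bench alone.

Things in the scene. Friction and masses are not known exactly. Their poses are not given: they have to be found in the camera images.
- mount: Fixed plywood board (230 x 170 x 12 mm), a dark steel plate (170 x 130 x 12 mm) strapped on it and, at its centre, an upright round steel boss, 49 mm in diameter, top face 60 mm above the bench. Origin: underside centre of the board, on the bench, on the boss axis; z up. Blind M24 right-hand hole in the boss. The two clamps, at y = +-61 mm, end 39 mm above the bench.
- tap: Steel hand tap standing upright in the boss, about 90 mm of it showing. Origin at its foot, 130 mm below its top. Clockwise from above it sinks, 3 mm a turn, and stops hard on the bottom somewhere 0.8 to 1.1 turn after its start. Turns stiffly (0.12 N m either way), stays where left. Snaps if forced: keep the turning moment under 0.25 N m, side or downward loads under 10 N.
- tap_top (a point): Centre of the tap's top face, on the boss axis; turns and sinks with the tap. x and y are square to the flats of the tap's square end, which is 14.5 x 14.5 mm and reaches 19 mm down from this point to a round shank 18 mm in diameter.
- wrench: Loose steel T-handle tap wrench, 0.42 kg, standing on its socket. Origin: underside centre, z up its axis. Socket: round, 33 mm in diameter, 30 mm tall; in it from below a square hole 16.1 x 16.1 mm, 17 mm deep, flared 2 mm a side at the mouth, sides square to x and y. It fits the tap in four positions, with 0.12 rad of play each way; fully home its origin is 17 mm below the tap's top.
- wrench_hub (a point): Point on the wrench's axis 55 mm above its underside, inside the hub to grip: a block from 30 to 72 mm above the underside, 26 mm across its two flats (which face +-y) and 30 mm along x. The cross bar, 12 mm in diameter and 197 mm long, runs along x through the hub 60 mm above the underside.
- oil_bottle: Loose white plastic bottle, 56 mm in diameter, 150 mm tall, origin under its centre. Leave alone.
- eyebolt: Loose steel lifting eye lying on the bench: ring 84 mm across, 16 mm bar, with a shank to +x ending 84 mm from the origin, which is under the ring's centre. Leave alone.
- brush: Loose wooden-handled flat brush, about 0.2 m long, lying on the bench along its x. Leave alone.

How it is judged:
By the outcome, as a careful person would: the job done as asked, in the order asked, and still so for the second after the job is handed in, with the robot touching nothing.
It also fails if it takes over 72 s, if anything falls off the work surface, if the arm or the gripper's body presses on something with over 40 N, if the wrist force passes 120 N, or if a joint passes its speed limit or range.

## Working session

There is one attempt and no reset: what is moved stays moved. The work goes in short steps, Python scripts to look and compute and a tool call to move; the robot and the scene stay as the last step left them, time stands still between calls to the robot, and variables do not carry over. Pictures are saved under pics/ and viewed, at most 10 in all, crops included, and the job is handed in when it is done.

Besides the shell and the picture viewer there is one more tool, called after "Call:" by a JSON object that holds its "method" and its "body". drive_tool: Moves the arm, as the interface text tells. Its arguments: {"type":"object","properties":{"commands":{"type":"array","items":{"type":"array"}}},"required":["commands"]}

```bash
mkdir -p pics; cat > h.py <<'E'
import numpy as np, cv2
from scipy.spatial.transform import Rotation as R
from plant import manip
def cam(n):
    p=manip.camera_params(n); return np.array(p["camera_matrix"]),np.array(p["dist"]),cv2.Rodrigues(np.array(p["rvec"],float))[0],np.array(p["tvec"],float).ravel()
def grab(n):
    c=cam(n); im,d=manip.get_image(n); np.savez(f"last_{n}.npz",im=im,d=d,K=c[0],D=c[1],R=c[2],t=c[3]); return im,d
def load(n):
    z=np.load(f"last_{n}.npz"); return z["im"],z["d"],(z["K"],z["D"],z["R"],z["t"])
def ray(c,uv):
    K,D,Rm,t=c; x=cv2.undistortPoints(np.array(uv,float).reshape(-1,1,2),K,D).reshape(-1,2)
    v=np.c_[x,np.ones(len(x))]; return -Rm.T@t, v@Rm
def at_z(c,uv,z):
    o,v=ray(c,uv); return o+v*((z-o[2])/v[:,2])[:,None]
def cloud(n):
    im,d,c=load(n); h,w=d.shape; uv=np.stack(np.meshgrid(np.arange(w),np.arange(h)),-1).reshape(-1,2)
    o,v=ray(c,uv); P=o+v*d.reshape(-1,1); P[d.ravel()==0]=np.nan; return P.reshape(h,w,3)
E
python3 - <<'E'
from h import *
s=manip.get_state(); print({k:np.round(v,3) for k,v in s.items()})
for n in ["top","side"]:
    im,d=grab(n); cv2.imwrite(f"pics/{n}0.png",im[...,::-1]); c=load(n)[2]; print(n,-c[2].T@c[3])
E
```

```text
{'time_s': np.float64(0.0), 'qpos': array([-1.315,  0.221,  1.528,  0.   ,  1.395, -0.126]), 'qd': array([-0.   , -0.   , -0.001, -0.001,  0.002, -0.002]), 'joint_efforts': array([-1.0000e-03, -4.9462e+01, -3.8737e+01,  7.0000e-02,  5.8000e-02,
       -0.0000e+00]), 'eef_pos': array([ 0.233, -0.579,  0.243]), 'ee_rot': array([-3.14 , -0.   ,  0.382]), 'ft_force': array([0.26 , 0.37 , 0.224]), 'wrist_torque': array([-0.009,  0.01 ,  0.006]), 'grip_force': np.float64(0.0), 'opening': np.float64(0.087)}
top [0.50712589 0.01061005 1.13754152]
side [ 0.55811537 -0.7580623   0.75103559]
```

View pics/top0.png

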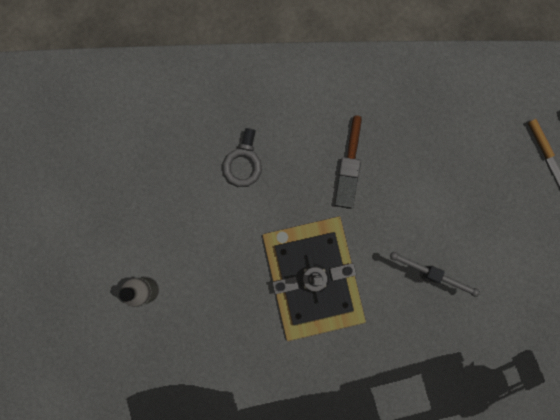

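View pics/side0.png

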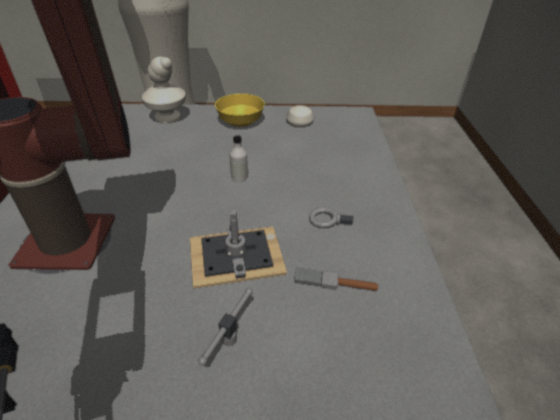

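The top picture shows the wrench hub at about (435,273) with the bar running from (394,257) to (476,292), and the tap and boss at about (316,280). The board is tilted slightly. Next I'll measure them enlarged.

```bash
python3 - <<'E'
from h import *
im,d,c=load("top"); P=cloud("top")
a=cv2.convertScaleAbs(im[225:325,255:485],alpha=1.8,beta=20); cv2.imwrite("pics/topc.png",cv2.resize(a[...,::-1],None,fx=3.47,fy=3.47,interpolation=cv2.INTER_CUBIC))
# bar: points 50..72mm high around wrench
def sel(u0,u1,v0,v1,z0,z1):
    q=P[v0:v1,u0:u1].reshape(-1,3); return q[(q[:,2]>z0)&(q[:,2]<z1)]
w=sel(380,490,240,305,.05,.09); m=w.mean(0); ev,V=np.linalg.eigh(np.cov(w[:,:2].T)); ax=V[:,1]
pr=(w[:,:2]-m[:2])@ax; print("bar n",len(w),m,"yaw",np.arctan2(ax[1],ax[0]),"ext",pr.min(),pr.max(),"mid",m[:2]+ax*(pr.min()+pr.max())/2)
for z0,z1 in[(.05,.068),(.068,.09)]:
    q=sel(380,490,240,305,z0,z1); print(z0,len(q),q.mean(0))
print("ends",at_z(c,[(394,257),(476,292)],.062), "hub",at_z(c,[(435,273)],.072))
t=sel(290,345,250,310,.11,.17); print("tap",len(t),t.min(0),t.max(0),t.mean(0))
t=sel(290,345,250,310,.145,.17); print("taptop",len(t),t.mean(0))
t=sel(290,345,250,310,.052,.066); print("boss",len(t),t.min(0),t.max(0))
t=sel(255,375,210,345,.008,.017)
g=cv2.minAreaRect(t[:,:2].astype(np.float32)*1000);print("board",g)
E
```

```text
bar n 713 [ 0.46869265 -0.29082266  0.06712923] yaw 1.129229482557087 ext -0.09681323059824602 0.09693927065786838 mid [ 0.46871958 -0.29076568]
0.05 451 [ 0.4692372  -0.28926467  0.06456432]
0.068 262 [ 0.46775528 -0.29350454  0.07154441]
ends [[ 0.50444362 -0.21139537  0.062     ]
 [ 0.42990129 -0.37615159  0.062     ]] hub [[ 0.470638   -0.29082545  0.072     ]]
tap 84 [ 0.45533581 -0.05679659  0.11029114] [ 0.47229623 -0.04130968  0.15476459] [ 0.46476153 -0.04896711  0.14590831]
taptop 64 [ 0.46463448 -0.0501423   0.15150239]
boss 324 [ 0.43986995 -0.07343539  0.05246346] [ 0.48795234 -0.02668615  0.06554096]
board ((463.4894104003906, -50.400978088378906), (231.73719787597656, 170.76315307617188), 12.107311248779297)
```

View pics/topc.png

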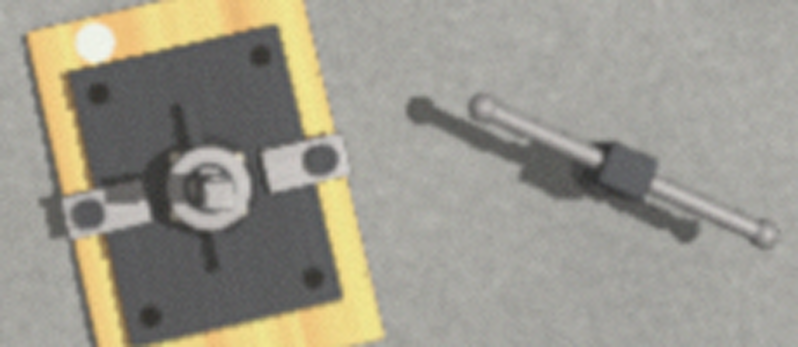

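The enlarged crop shows the boss axis at roughly (0.464, -0.050) and the wrench at (0.469, -0.291) with yaw about 1.13. The board's yaw is about 0.21. The tap's square isn't resolved yet, so I'll look with the wrist camera next.

```bash
cat >> h.py <<'E'
def mv(p,yaw=None,s=None):
    "shift in tool axes (mm) and turn about tool z for a target TCP p, yaw (tool down)"
    s=s or manip.get_state(); Rt=R.from_euler('xyz',s["ee_rot"])
    d=Rt.inv().apply(np.array(p)-s["eef_pos"])*1000
    r=(Rt.inv()*R.from_euler('xyz',[np.pi,0,s["ee_rot"][2] if yaw is None else yaw])).as_rotvec()
    return np.round(d,1),np.round(r,4)
E
python3 - <<'E'
from h import *
c=cam("wrist"); s=manip.get_state(); Rt=R.from_euler('xyz',s["ee_rot"])
o,v=ray(c,[(280,210),(0,210),(560,210),(280,0),(280,420)])
print("cam in tool",Rt.inv().apply(o-s["eef_pos"]),"rays",Rt.inv().apply(v).round(2).tolist())
print(mv([.469,-.20,.30],1.129))
print(mv([.469,-.291,.17],1.129))
E
```

```text
cam in tool [ 0.0660196  -0.00092931 -0.13964884] rays [[-0.24, -0.01, 0.97], [-0.24, -0.81, 0.97], [-0.24, 0.79, 0.97], [0.34, -0.01, 1.12], [-0.82, -0.01, 0.83]]
(array([ 360.6, -264.2,  -55.9]), array([-0.0016, -0.0009, -0.7472]))
(array([ 326.7, -179.6,   73.9]), array([-0.0016, -0.0009, -0.7472]))
```

Call:
{"method": "drive_tool", "body": {"commands": [[1,[387,-329,-6],[0,0,-0.747]],[1,[387,-329,-6],[0,0,-0.747]],[1,[387,-329,-6],[0,0,-0.747]],[1,[387,-329,-6],[0,0,-0.747]],[1,[387,-329,-6],[0,0,-0.747]],[1,[387,-329,-6],[0,0,-0.747]],[1,[387,-329,-6],[0,0,-0.747]],[1,[387,-329,-6],[0,0,-0.747]],[1,[387,-329,-6],[0,0,-0.747]],[1,[387,-329,-6],[0,0,-0.747]],[1,[387,-329,-6],[0,0,-0.747]],[1,[387,-329,-6],[0,0,-0.747]],[1,[387,-329,-6],[0,0,-0.747]],[1,[387,-329,-6],[0,0,-0.747]],[1,[387,-329,-6],[0,0,-0.747]],[1,[387,-329,-6],[0,0,-0.747]]]}}

```text
time_s: 1.43
eef_pos: [0.4688, -0.1316, 0.2502]
ee_rot: [-3.141, 0.001, 1.128]
ft_force: [-0.5, 0.5, -0.1]
opening: 0.0871
grip_force: 0.0
```

```bash
python3 - <<'E'
from h import *
im,d=grab("wrist"); a=cv2.convertScaleAbs(im,alpha=1.7,beta=15); cv2.imwrite("pics/w1.png",cv2.resize(a[...,::-1],(800,600),interpolation=cv2.INTER_CUBIC))
print(manip.get_state()["eef_pos"],manip.get_state()["ee_rot"])
E
```

```text
[ 0.46877753 -0.13190405  0.25029376] [-3.14110738e+00  5.63607023e-04  1.12694188e+00]
```

View pics/w1.png

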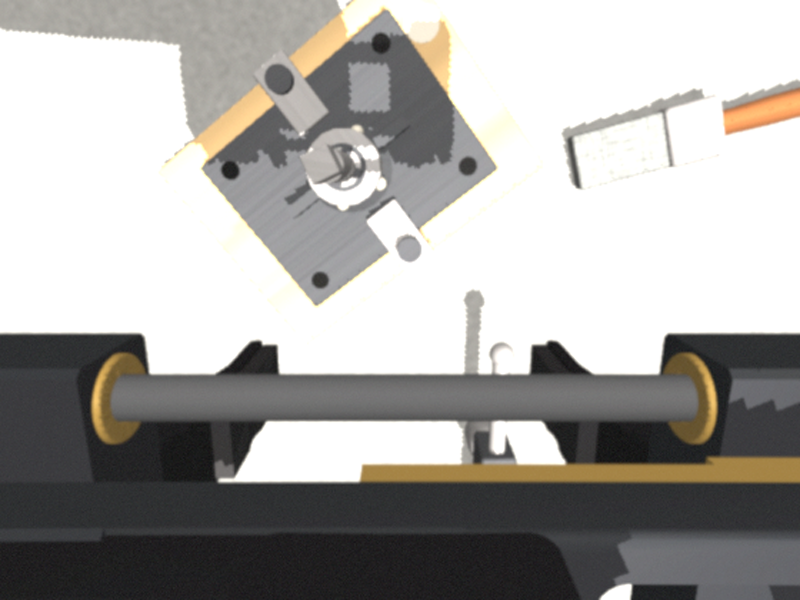

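The wrist picture shows the tap's square head at about (325,165) of the 800x600 view, with the wrench partly hidden by the gripper. I'll enlarge the head.

```bash
python3 - <<'E'
from h import *
im,d,c=load("wrist"); P=cloud("wrist")
a=im[80:155,195:295]; cv2.imwrite("pics/w1c.png",cv2.resize(a[...,::-1],None,fx=8,fy=8,interpolation=cv2.INTER_CUBIC))
q=P[80:155,195:295].reshape(-1,3); t=q[(q[:,2]>.146)&(q[:,2]<.16)]; print(len(t),t.mean(0),np.median(t[:,2]),cv2.minAreaRect(t[:,:2].astype(np.float32)*1000))
b=q[(q[:,2]>.055)&(q[:,2]<.064)];print("boss",b.min(0),b.max(0))
E
```

```text
501 [ 0.46400571 -0.04958204  0.1501163 ] 0.15022313206830912 ((463.7262268066406, -49.49214172363281), (14.440044403076172, 14.550816535949707), 0.25270378589630127)
boss [ 0.43961538 -0.07344046  0.05586014] [ 0.48766012 -0.02526125  0.06358459]
```

View pics/w1c.png

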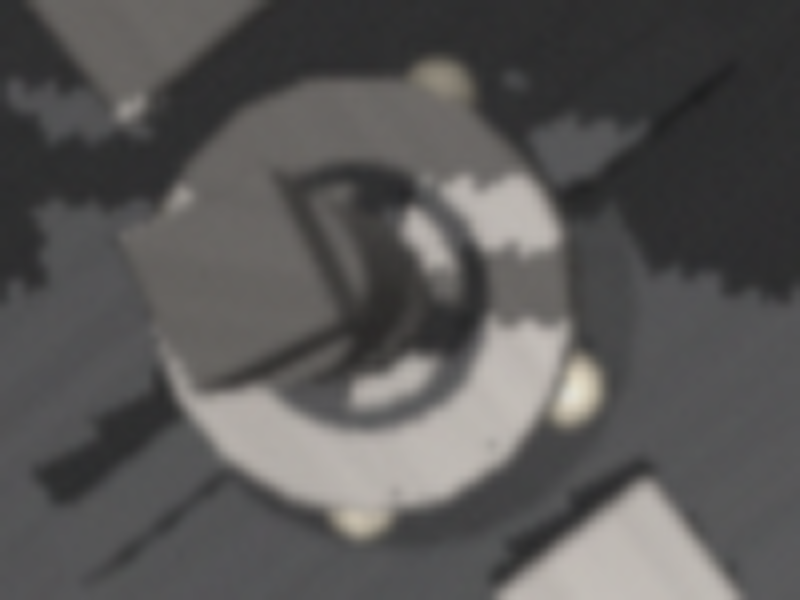

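The crop shows the square's corners at about (120,235), (275,170), (355,320) and (205,388). I'll check these against the depth result, then plan the grasp.

```bash
python3 - <<'E'
from h import *
im,d,c=load("wrist"); k=np.array([(120,235),(275,170),(355,320),(205,388)])/8+[195,80]-.44
w=at_z(c,k,.150); print(w.mean(0),[(np.linalg.norm(w[i]-w[i-1]).round(4),np.degrees(np.arctan2(*(w[i]-w[i-1])[[1,0]])).round(1)) for i in range(4)])
# wrench bar visible portion
P=cloud("wrist"); q=P[235:330,320:380].reshape(-1,3); q=q[(q[:,2]>.055)&(q[:,2]<.078)]; q=q[(abs(q[:,0]-.47)<.08)&(abs(q[:,1]+.27)<.12)]
print(len(q),q.min(0),q.max(0))
b=q[q[:,1]>-.27]; ev,V=np.linalg.eigh(np.cov(b[:,:2].T)); ax=V[:,1]*np.sign(V[1,1]); m=b.mean(0); print("bar",m,np.arctan2(ax[1],ax[0]),((b[:,:2]-m[:2])@ax).max()*ax+m[:2])
print(mv([.469,-.291,.18],1.129)); print(mv([.469,-.291,.058],1.129))
E
```

```text
[ 0.46443272 -0.04979638  0.15      ] [(np.float64(0.0139), np.float64(92.4)), (np.float64(0.014), np.float64(-3.8)), (np.float64(0.0134), np.float64(-87.9)), (np.float64(0.0139), np.float64(178.0))]
820 [ 0.45713756 -0.28692348  0.05500503] [ 0.51451488 -0.20110214  0.07234461]
bar [ 0.49563882 -0.22998543  0.06424402] 1.118014023567882 [ 0.50930432 -0.2018955 ]
(array([-143.5,   68.6,   70.3]), array([-0.0005,  0.0006, -0.0021]))
(array([-143.5,   68.6,  192.3]), array([-0.0005,  0.0006, -0.0021]))
```

Call:
{"method": "drive_tool", "body": {"commands": [[1,[-144,67,70],[0,0,0]],[1,[-144,67,70],[0,0,0]],[1,[-144,67,70],[0,0,0]],[1,[-144,67,70],[0,0,0]],[1,[-144,67,70],[0,0,0]],[1,[-144,67,70],[0,0,0]],[1,[-144,67,70],[0,0,0]],[1,[-144,67,70],[0,0,0]]]}}

```text
time_s: 2.15
eef_pos: [0.4683, -0.2891, 0.1813]
ee_rot: [3.141, -0.0, 1.128]
ft_force: [0.3, 1.4, -0.4]
opening: 0.087
grip_force: 0.0
```

```bash
python3 - <<'E'
from h import *
im,d=grab("wrist"); s=manip.get_state(); print(s["eef_pos"],s["ee_rot"])
a=cv2.convertScaleAbs(im,alpha=1.0,beta=15); cv2.imwrite("pics/w2.png",cv2.resize(a[...,::-1],(800,600),interpolation=cv2.INTER_CUBIC))
P=cloud("wrist"); q=P.reshape(-1,3); q=q[(q[:,2]>.056)&(q[:,2]<.08)&(np.hypot(q[:,0]-.468,q[:,1]+.291)<.115)]
for a,b in[(.056,.068),(.068,.08)]:
    p=q[(q[:,2]>a)&(q[:,2]<b)]; print(len(p),p.mean(0),cv2.minAreaRect(p[:,:2].astype(np.float32)*1000))
E
```

```text
[ 0.46865582 -0.28875649  0.18153648] [ 3.14034486e+00 -4.04314869e-05  1.12915560e+00]
2879 [ 0.47765598 -0.27022045  0.06428145] ((469.40386962890625, -288.9376220703125), (190.29443359375, 25.220396041870117), 67.18829345703125)
1351 [ 0.46898547 -0.28876971  0.07113193] ((469.2867431640625, -288.6851501464844), (183.36407470703125, 25.392972946166992), 64.10940551757812)
```

View pics/w2.png

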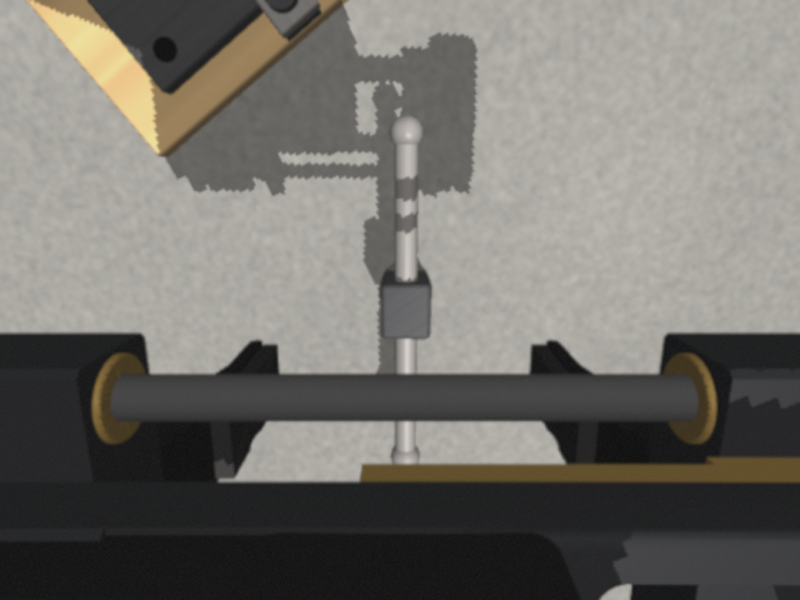

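The hub is clear between the fingers at (407,312) of the 800x600 view, and the bar runs along the tool's x. I'll compute its centre from the hub-top depth.

```bash
python3 - <<'E'
from h import *
im,d,c=load("wrist"); P=cloud("wrist")
q=P[198:240,264:306].reshape(-1,3); q=q[(q[:,2]>.0685)&(q[:,2]<.076)]
s=manip.get_state(); Rt=R.from_euler('xyz',s["ee_rot"]); t=Rt.inv().apply(q-s["eef_pos"])*1000
print(len(q),np.median(q[:,2]),"tool min/max",np.percentile(t,[1,99],axis=0).round(1), "mean",t.mean(0))
T=np.array([t[:,:2]]).astype(np.float32); print(cv2.minAreaRect(T[0]))
print(at_z(c,[(284.9,218.4)],.072))
E
```

```text
1317 0.07124377156989414 tool min/max [[-16.3 -12.3 108.6]
 [ 12.5  12.8 112.5]] mean [ -1.54821375   0.14392331 110.3339474 ]
((-2.0354766845703125, 0.3615837097167969), (29.48968505859375, 25.411792755126953), 0.6824119687080383)
[[ 0.46871567 -0.29138213  0.072     ]]
```

Call:
{"method": "drive_tool", "body": {"commands": [[1,[-2,0.3,35],[0,0,0]],[1,[-2,0.3,65],[0,0,0]],[1,[-2,0.3,90],[0,0,0]],[1,[-2,0.3,110],[0,0,0]],[1,[-2,0.3,123],[0,0,0]],[1,[-2,0.3,123],[0,0,0]],[1,[-2,0.3,123],[0,0,0]],[-1,[-2,0.3,123],[0,0,0]],[-1,[-2,0.3,123],[0,0,0]],[-1,[-2,0.3,123],[0,0,0]],[-1,[-2,0.3,123],[0,0,0]],[-1,[-2,0.3,123],[0,0,0]],[-1,[-2,0.3,123],[0,0,0]],[-1,[-2,0.3,123],[0,0,0]],[-1,[-2,0.3,123],[0,0,0]]]}}

```text
time_s: 3.45
eef_pos: [0.4678, -0.2913, 0.0576]
ee_rot: [-3.142, -0.0, 1.129]
ft_force: [-0.3, 0.3, -0.5]
opening: 0.0414
grip_force: 0.0
```

Call:
{"method": "drive_tool", "body": {"commands": [[-1,[0,0,0],[0,0,0]],[-1,[0,0,0],[0,0,0]],[-1,[0,0,0],[0,0,0]],[-1,[0,0,0],[0,0,0]],[-1,[0,0,0],[0,0,0]],[-1,[0,0,0],[0,0,0]],[-1,[0,0,0],[0,0,0]],[-1,[0,0,-5],[0,0,0]],[-1,[0,0,-20],[0,0,0]],[-1,[0,0,-45],[0,0,0]],[-1,[0,0,-75],[0,0,0]],[-1,[0,0,-110],[0,0,0]],[-1,[0,0,-145],[0,0,0]],[-1,[0,0,-175],[0,0,0]],[-1,[0,0,-187],[0,0,0]],[-1,[0,0,-187],[0,0,0]],[-1,[0,0,-187],[0,0,0]]]}}

```text
time_s: 4.87
eef_pos: [0.4675, -0.291, 0.2436]
ee_rot: [-3.141, -0.0, 1.129]
ft_force: [-0.4, -0.5, -4.3]
opening: 0.0257
grip_force: 30.0
```

```bash
python3 - <<'E'
from h import *
s=manip.get_state(); print(s["qpos"],s["eef_pos"],s["ee_rot"],s["opening"],s["grip_force"],s["ft_force"])
print(mv([.464,-.0496,.245],np.pi))
E
```

```text
[-7.00033997e-01  4.42709193e-02  1.72247678e+00 -4.41689274e-05
  1.37556859e+00 -2.57974841e-01] [ 0.46745585 -0.29100872  0.24360051] [-3.14088191e+00 -1.42726165e-04  1.12874570e+00] 0.025717818552742272 29.960462980961893 [-0.39548195 -0.48300715 -4.33729086]
(array([ 216.7, -106.4,   -1.3]), array([-3.0000e-04, -8.0000e-04, -2.0128e+00]))
```

Call:
{"method": "drive_tool", "body": {"commands": [[-1,[14,-7,0],[0,0,-0.12]],[-1,[28,-14,0],[0,0,-0.24]],[-1,[42,-21,0],[0,0,-0.36]],[-1,[56,-28,0],[0,0,-0.48]],[-1,[70,-35,0],[0,0,-0.6]],[-1,[84,-42,0],[0,0,-0.72]],[-1,[98,-49,0],[0,0,-0.84]],[-1,[112,-56,0],[0,0,-0.96]],[-1,[126,-63,0],[0,0,-1.08]],[-1,[140,-70,0],[0,0,-1.2]],[-1,[154,-77,0],[0,0,-1.32]],[-1,[168,-84,0],[0,0,-1.44]],[-1,[182,-91,0],[0,0,-1.56]],[-1,[196,-98,0],[0,0,-1.68]],[-1,[205,-102,0],[0,0,-1.8]],[-1,[213,-105,-1],[0,0,-1.92]],[-1,[217,-106,-1],[0,0,-2.013]],[-1,[217,-106,-1],[0,0,-2.013]],[-1,[217,-106,-1],[0,0,-2.013]],[-1,[217,-106,-1],[0,0,-2.013]]]}}

```text
time_s: 6.53
eef_pos: [0.4639, -0.0498, 0.2437]
ee_rot: [3.141, -0.003, 3.139]
ft_force: [-0.1, -0.4, -3.3]
opening: 0.0256
grip_force: 30.0
```

```bash
python3 - <<'E'
from h import *
s=manip.get_state(); print(s["qpos"],s["eef_pos"],s["ee_rot"],s["ft_force"],s["wrist_torque"])
im,d=grab("wrist"); im2,_=grab("side"); a=cv2.convertScaleAbs(im,alpha=1.0,beta=15)[...,::-1]
b=cv2.resize(cv2.convertScaleAbs(im2[150:270,170:310],alpha=1.5,beta=10)[...,::-1],(490,420),interpolation=cv2.INTER_CUBIC)
cv2.imwrite("pics/w3.png",cv2.resize(np.hstack([a[:,60:370],b]),(800,420)))
E
```

```text
[-2.76047168e-01 -1.65055981e-01  1.92184201e+00 -2.24252651e-04
  1.38808312e+00 -1.84409854e+00] [ 0.46387723 -0.04978753  0.24366917] [ 3.14092049 -0.00321438  3.13888989] [-0.14001776 -0.36688265 -3.32956021] [ 0.12723264 -0.13522675  0.05093448]
```

View pics/w3.png

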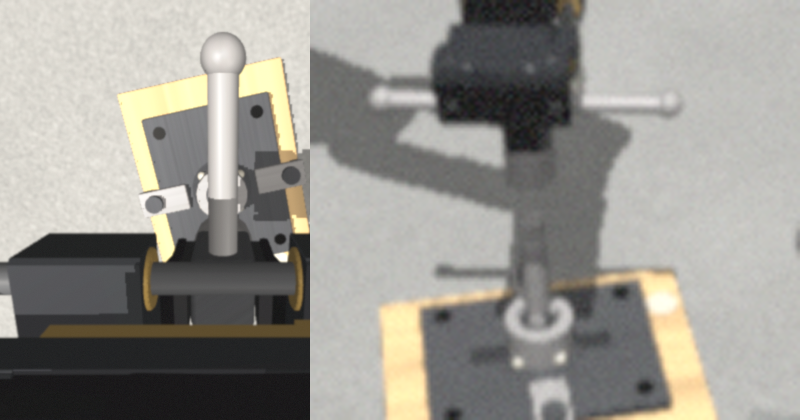

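The wrench is held with its bar along the tool's x, and the side view shows the socket above the tap. I'll check where the wrench axis sits in the tool frame from the bar end and the hub.

```bash
python3 - <<'E'
from h import *
s=manip.get_state(); Rt=R.from_euler('xyz',s["ee_rot"]); P=cloud("wrist"); t=Rt.inv().apply(P.reshape(-1,3)-s["eef_pos"])*1000
b=t[(t[:,0]>25)&(t[:,0]<130)&(abs(t[:,1])<15)&(t[:,2]>-15)&(t[:,2]<15)]
print(len(b),b.min(0),b.max(0),np.percentile(b[:,0],99.5))
# ball centre: widest, side ext
e=b[b[:,0]>80]; print("end", e[:,0].max(), "y mid by x", [(x,b[abs(b[:,0]-x)<4][:,1].mean().round(2),b[abs(b[:,0]-x)<4][:,2].min().round(2)) for x in(30,45,60,75,92)])
q=t[(abs(t[:,1])<16)&(t[:,0]>-20)&(t[:,0]<25)&(t[:,2]>-25)&(t[:,2]<-5)]; print("hub",len(q),q.min(0) if len(q) else 0,q.max(0) if len(q) else 0)
# tap visible? boss
w=P.reshape(-1,3); bb=w[(abs(w[:,2]-.06)<.003)&(np.hypot(w[:,0]-.464,w[:,1]+.05)<.035)]; print("boss",len(bb),bb.min(0),bb.max(0))
E
```

```text
6403 [ 25.01265974  -6.94346108 -11.30931757] [97.18241061  9.66255849 -0.60141129] 96.09927297862869
end 97.18241060798806 y mid by x [(30, np.float64(1.28), np.float64(-8.97)), (45, np.float64(1.28), np.float64(-9.15)), (60, np.float64(1.27), np.float64(-9.07)), (75, np.float64(1.34), np.float64(-9.6)), (92, np.float64(1.36), np.float64(-11.31))]
hub 3108 [-13.7903464  -15.88135099 -24.99873187] [24.99118566 15.89318372 -5.01127793]
boss 593 [ 0.44349174 -0.07379594  0.05703731] [ 0.4827094  -0.02623938  0.061409  ]
```

```bash
python3 - <<'E'
from h import *
s=manip.get_state(); Rt=R.from_euler('xyz',s["ee_rot"]); P=cloud("wrist"); t=(Rt.inv().apply(P.reshape(-1,3)-s["eef_pos"])*1000).reshape(P.shape)
im=load("wrist")[0]
# column profile along bar at image centre of bar
for v in range(185,262,3):
    print(v,t[v,222].round(1),im[v,222],end=' | ')
print()
w=t.reshape(-1,3); h=w[(w[:,2]<-13)&(w[:,2]>-18)&(abs(w[:,1]-1)<14)&(w[:,0]>0)&(w[:,0]<30)]; print(len(h),np.percentile(h,[1,50,99],axis=0).round(1))
bb=P.reshape(-1,3); bb=bb[(abs(bb[:,2]-.0597)<.0015)&(np.hypot(bb[:,0]-.464,bb[:,1]+.05)<.035)]
u=load("top")
from scipy.optimize import least_squares
hull=cv2.convexHull(bb[:,:2].astype(np.float32)).reshape(-1,2)
print(least_squares(lambda p:np.hypot(hull[:,0]-p[0],hull[:,1]-p[1])-.0245,[.464,-.05],loss='soft_l1',f_scale=.0005).x)
E
```

```text
185 [  3.2 -61.9 221.4] [114 114 117] | 188 [  0.7 -61.4 218. ] [110 108 107] | 191 [ -1.7 -60.8 213.7] [233 229 225] | 194 [ -5.1 -61.1 214.9] [233 229 225] | 197 [ -7.9 -61.  213.1] [155 150 146] | 200 [-10.9 -61.  212.8] [87 84 83] | 203 [-12.9 -60.2 207.4] [81 81 81] | 206 [-16.2 -60.5 208. ] [88 88 87] | 209 [-20.3 -61.3 211.9] [179 174 170] | 212 [-23.7 -61.6 212.8] [223 219 214] | 215 [-32.1 -65.2 232.2] [247 239 179] | 218 [-35.6 -65.4 232.5] [251 246 185] | 221 [-39.1 -65.6 232.8] [251 247 187] | 224 [-42.5 -65.7 232.7] [251 247 186] | 227 [-45.6 -65.6 231.3] [251 247 187] | 230 [-49.6 -66.1 233.1] [251 247 186] | 233 [-53.3 -66.4 233.9] [251 246 184] | 236 [-56.8 -66.5 233.6] [251 246 184] | 239 [-59.9 -66.4 232.5] [251 245 182] | 242 [-63.7 -66.7 233.2] [251 244 181] | 245 [-67.4 -67.  233.6] [251 243 180] | 248 [-71.1 -67.1 233.8] [251 242 179] | 251 [-74.3 -67.1 232.7] [251 242 177] | 254 [-77.7 -67.2 232.2] [251 240 175] | 257 [-81.7 -67.5 233.3] [247 232 171] | 260 [-85.4 -67.7 233.3] [229 214 169] | 
35 [[  0.  -11.7 -17.2]
 [  0.2   0.3 -13.9]
 [  1.5  14.2 -13.3]]
[ 0.46347408 -0.04954853]
```

Call:
{"method": "drive_tool", "body": {"commands": [[-1,[0.5,0,10],[0,0,0]],[-1,[0.5,0,20],[0,0,0]],[-1,[0.5,0,28],[0,0,0]],[-1,[0.5,0,33],[0,0,0]],[-1,[0.5,0,35],[0,0,0]],[-1,[0.5,0,35],[0,0,0]],[-1,[0.5,0,35],[0,0,0]],[-1,[0.5,0,35],[0,0,0]]]}}

```text
time_s: 7.3
eef_pos: [0.4647, -0.0499, 0.211]
ee_rot: [-3.141, 0.001, -3.141]
ft_force: [-0.6, 0.0, -4.1]
opening: 0.0255
grip_force: 30.0
```

Call:
{"method": "drive_tool", "body": {"commands": [[-1,[0,0,1],[0,0,0]],[-1,[0,0,2],[0,0,0]],[-1,[0,0,2],[0,0,0]]]}}

```text
time_s: 7.55
eef_pos: [0.4644, -0.0498, 0.2086]
ee_rot: [-3.142, 0.0, -3.141]
ft_force: [-0.1, -0.1, -3.5]
opening: 0.0256
grip_force: 30.0
```

Call:
{"method": "drive_tool", "body": {"commands": [[-1,[0,0,1],[0,0,0]],[-1,[0,0,2],[0,0,0]],[-1,[0,0,2],[0,0,0]]]}}

```text
time_s: 7.8
eef_pos: [0.4641, -0.0497, 0.2063]
ee_rot: [3.142, -0.0, -3.141]
ft_force: [-0.9, 0.1, -2.7]
opening: 0.0259
grip_force: 30.0
```

Call:
{"method": "drive_tool", "body": {"commands": [[-1,[0,0,1],[0,0,0]],[-1,[0,0,2],[0,0,0]],[-1,[0,0,2],[0,0,0]]]}}

```text
time_s: 8.05
eef_pos: [0.4642, -0.0498, 0.2045]
ee_rot: [-3.141, -0.0, -3.141]
ft_force: [-1.3, -0.3, -1.7]
opening: 0.0255
grip_force: 30.0
```

Call:
{"method": "drive_tool", "body": {"commands": [[-1,[0.7,0,0],[0,0,0]],[-1,[0.7,0,0],[0,0,0]],[-1,[0.7,0,1],[0,0,0]],[-1,[0.7,0,1],[0,0,0]]]}}

```text
time_s: 8.38
eef_pos: [0.4635, -0.0498, 0.2034]
ee_rot: [-3.142, -0.0, -3.141]
ft_force: [-1.2, 0.2, -3.3]
opening: 0.0257
grip_force: 30.0
```

```bash
cat >> h.py <<'E'
def st():
    s=manip.get_state(); print("t",s["time_s"].round(2),"p",(np.array(s["eef_pos"])*1000).round(2),"rot",np.round(s["ee_rot"],4),"F",np.round(s["ft_force"],2),"M",np.round(s["wrist_torque"],3),"q6",np.round(s["qpos"][5],4),"op",round(float(s["opening"])*1e3,2))
E
python3 -c "
from h import *
st()"
```

```text
Traceback (most recent call last):
  File "h.py", line 25, in st
    s=manip.get_state(); print("t",s["time_s"].round(2),"p",(np.array(s["eef_pos"])*1000).round(2),"rot",np.round(s["ee_rot"],4),"F",np.round(s["ft_force"],2),"M",np.round(s["wrist_torque"],3),"q6",np.round(s["qpos"][5],4),"op",round(float(s["opening"])*1e3,2))
                                   ^^^^^^^^^^^^^^^^^
AttributeError: 'float' object has no attribute 'round'
```

Call:
{"method": "drive_tool", "body": {"commands": [[-1,[0.3,0,1],[0,0,0]],[-1,[0.3,0,2],[0,0,0]],[-1,[0.3,0,3],[0,0,0]],[-1,[0.3,0,3],[0,0,0]]]}}

```text
time_s: 8.72
eef_pos: [0.4632, -0.0497, 0.2002]
ee_rot: [3.142, -0.0, -3.141]
ft_force: [0.9, 0.1, -4.2]
opening: 0.0258
grip_force: 30.0
```

```bash
sed -i 's/s\["time_s"\].round(2)/round(s["time_s"],2)/' h.py
python3 -c "
from h import *
st()"
```

```text
t 8.72 p [463.17 -49.75 200.17] rot [ 3.1415e+00 -4.0000e-04 -3.1414e+00] F [ 0.92  0.14 -4.16] M [ 0.008 -0.192  0.032] q6 -1.8475 op 25.8
```

Call:
{"method": "drive_tool", "body": {"commands": [[-1,[-0.2,0,1],[0,0,0]],[-1,[-0.2,0,2.5],[0,0,0]],[-1,[-0.2,0,4],[0,0,0]],[-1,[-0.2,0,5.5],[0,0,0]],[-1,[-0.2,0,5.5],[0,0,0]]]}}

```text
time_s: 9.13
eef_pos: [0.4633, -0.0497, 0.1946]
ee_rot: [3.141, -0.001, -3.141]
ft_force: [-0.8, -1.1, -4.0]
opening: 0.026
grip_force: 30.0
```

Call:
{"method": "drive_tool", "body": {"commands": [[-1,[0,0,1],[0,0,0]],[-1,[0,0,2],[0,0,0]],[-1,[0,0,2],[0,0,0]]]}}

```text
time_s: 9.38
eef_pos: [0.4634, -0.0497, 0.1928]
ee_rot: [3.142, -0.0, -3.141]
ft_force: [-0.3, -0.8, -3.9]
opening: 0.0257
grip_force: 30.0
```

```bash
python3 -c "
from h import *
st()"
```

```text
t 9.38 p [463.4  -49.75 192.82] rot [ 3.1416e+00 -3.0000e-04 -3.1414e+00] F [-0.27 -0.84 -3.86] M [-0.04  -0.067  0.015] q6 -1.8473 op 25.68
```

Call:
{"method": "drive_tool", "body": {"commands": [[-1,[0,0,0.8],[0,0,0]],[-1,[0,0,1.5],[0,0,0]],[-1,[0,0,1.5],[0,0,0]],[-0.2,[0,0,1.5],[0,0,0]],[-0.2,[0,0,1.5],[0,0,0]],[-0.2,[0,0,1.5],[0,0,0]],[-0.2,[0,0,1.5],[0,0,0]],[-0.2,[0,0,1.5],[0,0,0]]]}}

```text
time_s: 10.05
eef_pos: [0.4638, -0.0498, 0.1919]
ee_rot: [-3.142, 0.001, -3.141]
ft_force: [0.3, 0.4, -0.7]
opening: 0.0345
grip_force: 0.0
```

```bash
python3 - <<'E'
from h import *
st(); im,d=grab("wrist"); s=manip.get_state(); Rt=R.from_euler('xyz',s["ee_rot"]); P=cloud("wrist"); t=Rt.inv().apply(P.reshape(-1,3)-s["eef_pos"])*1000
b=t[(t[:,0]>25)&(t[:,0]<130)&(abs(t[:,1])<15)&(t[:,2]>-15)&(t[:,2]<15)]
print(np.percentile(b[:,0],99.5),[(x,b[abs(b[:,0]-x)<4][:,1].mean().round(2),np.percentile(b[abs(b[:,0]-x)<4][:,2],2).round(2)) for x in(30,45,60,75)])
E
```

```text
t 10.05 p [463.76 -49.77 191.87] rot [-3.1415e+00  7.0000e-04 -3.1414e+00] F [ 0.32  0.42 -0.68] M [ 0.103 -0.164 -0.019] q6 -1.8474 op 34.55
96.27033355279588 [(30, np.float64(0.82), np.float64(-8.37)), (45, np.float64(0.93), np.float64(-8.44)), (60, np.float64(0.82), np.float64(-8.47)), (75, np.float64(0.96), np.float64(-8.56))]
```

Call:
{"method": "drive_tool", "body": {"commands": [[-0.2,[0,-0.4,0],[0,0,0]],[-1,[0,-0.4,0],[0,0,0]],[-1,[0,-0.4,0],[0,0,0]],[-1,[0,-0.4,0],[0,0,0]],[-1,[0,-0.4,0],[0,0,0]],[-1,[0,-0.4,0],[0,0,0]],[-1,[0,-0.4,0],[0,0,0]],[-1,[0,-0.4,0],[0,0,0]]]}}

```text
time_s: 10.77
eef_pos: [0.4635, -0.0502, 0.1916]
ee_rot: [3.142, 0.0, -3.141]
ft_force: [-0.6, 0.3, 0.0]
opening: 0.0258
grip_force: 30.0
```

```bash
python3 -c "
from h import *
st()"
```

```text
t 10.77 p [463.53 -50.15 191.57] rot [ 3.1416e+00  1.0000e-04 -3.1414e+00] F [-0.62  0.28  0.03] M [ 0.104 -0.087 -0.047] q6 -1.8482 op 25.75
```

Call:
{"method": "drive_tool", "body": {"commands": [[-1,[0,0,0],[0,0,0.05]],[-1,[0,0.1,0],[0,0,0.1]],[-1,[0,0.1,0.1],[0,0,0.15]],[-1,[0,0.1,0.1],[0,0,0.2]],[-1,[0,0.1,0.1],[0,0,0.25]],[-1,[0,0.2,0.1],[0,0,0.3]]]}}

```text
time_s: 11.27
eef_pos: [0.4633, -0.0502, 0.1915]
ee_rot: [-3.141, -0.0, 2.84]
ft_force: [-1.1, -1.1, 0.8]
opening: 0.0255
grip_force: 30.0
```

```bash
python3 -c "
from h import *
st()"
```

```text
t 11.27 p [463.3  -50.16 191.46] rot [-3.1410e+00 -4.0000e-04  2.8396e+00] F [-1.11 -1.12  0.85] M [-0.064  0.105  0.156] q6 -1.5455 op 25.53
```

Call:
{"method": "drive_tool", "body": {"commands": [[-1,[0,0.1,0.1],[0,0,0.1]],[-1,[0,0.1,0.1],[0,0,0.2]],[-1,[0,0.2,0.15],[0,0,0.3]],[-1,[0,0.3,0.2],[0,0,0.4]],[-1,[-0.1,0.3,0.25],[0,0,0.5]],[-1,[-0.1,0.4,0.3],[0,0,0.6]],[-1,[-0.2,0.4,0.35],[0,0,0.7]],[-1,[-0.2,0.5,0.4],[0,0,0.8]]]}}

```text
time_s: 11.93
eef_pos: [0.4637, -0.0497, 0.1911]
ee_rot: [-3.141, 0.0, 2.037]
ft_force: [-1.6, -0.2, 0.4]
opening: 0.026
grip_force: 30.0
```

```bash
python3 -c "
from h import *
st()"
```

```text
t 11.93 p [463.65 -49.74 191.08] rot [-3.1409e+00  2.0000e-04  2.0372e+00] F [-1.58 -0.16  0.44] M [-0.125  0.092  0.134] q6 -0.742 op 25.99
```

Call:
{"method": "drive_tool", "body": {"commands": [[-1,[0,0.1,0.05],[0,0,0.12]],[-1,[0,0.2,0.1],[0,0,0.24]],[-1,[0,0.25,0.17],[0,0,0.36]],[-1,[-0.1,0.3,0.23],[0,0,0.48]],[-1,[-0.1,0.4,0.3],[0,0,0.6]],[-1,[-0.2,0.45,0.35],[0,0,0.72]],[-1,[-0.25,0.5,0.4],[0,0,0.84]],[-1,[-0.3,0.6,0.45],[0,0,0.96]],[-1,[-0.4,0.6,0.5],[0,0,1.08]],[-1,[-0.45,0.65,0.55],[0,0,1.2]],[-1,[-0.5,0.7,0.6],[0,0,1.32]],[-1,[-0.6,0.7,0.7],[0,0,1.44]],[-1,[-0.7,0.7,0.75],[0,0,1.56]],[-1,[-0.8,0.7,0.8],[0,0,1.68]],[-1,[-0.9,0.7,0.85],[0,0,1.8]],[-1,[-0.95,0.65,0.9],[0,0,1.92]],[-1,[-1,0.6,0.97],[0,0,2.04]],[-1,[-1.1,0.6,1],[0,0,2.15]],[-1,[-1.1,0.6,1],[0,0,2.15]]]}}

```text
time_s: 13.52
eef_pos: [0.4647, -0.0504, 0.19]
ee_rot: [3.141, 0.0, -0.112]
ft_force: [-0.2, -0.7, 1.1]
opening: 0.0256
grip_force: 30.0
```

```bash
python3 -c "
from h import *
st()"
```

```text
t 13.52 p [464.71 -50.43 190.05] rot [ 3.1412e+00  4.0000e-04 -1.1190e-01] F [-0.17 -0.65  1.14] M [-0.146  0.248  0.026] q6 1.4062 op 25.55
```

Call:
{"method": "drive_tool", "body": {"commands": [[0,[0,0,0],[0,0,0]],[0,[0,0,0],[0,0,0]],[0,[0,0,0],[0,0,0]],[0,[0,0,0],[0,0,0]],[0,[0,0,0],[0,0,0]],[0,[0,0,-12],[0,0,0]],[0,[0,0,-30],[0,0,0]],[0,[-0.7,0,-50],[0,0,0]],[0,[-0.7,0,-50],[0,0,-0.12]],[0,[-0.7,0,-50],[0,0,-0.24]],[0,[-0.7,0,-50],[0,0,-0.36]],[0,[-0.7,0,-50],[0,0,-0.48]],[0,[-0.7,0,-50],[0,0,-0.6]],[0,[-0.7,0,-50],[0,0,-0.72]],[0,[-0.7,0,-50],[0,0,-0.84]],[0,[-0.7,0,-50],[0,0,-0.96]],[0,[-0.7,0,-50],[0,0,-1.08]],[0,[-0.7,0,-50],[0,0,-1.2]],[0,[-0.7,0,-50],[0,0,-1.32]],[0,[-0.7,0,-50],[0,0,-1.44]]]}}

```text
time_s: 15.18
eef_pos: [0.4645, -0.0502, 0.2411]
ee_rot: [3.141, -0.0, 1.338]
ft_force: [-0.8, 0.2, -0.2]
opening: 0.0437
grip_force: 0.0
```

Call:
{"method": "drive_tool", "body": {"commands": [[0,[0,0,0],[0,0,-0.12]],[0,[0,0,0],[0,0,-0.24]],[0,[0,0,0],[0,0,-0.36]],[0,[0,0,0],[0,0,-0.48]],[0,[0,0,0],[0,0,-0.6]],[0,[0,0,0],[0,0,-0.72]],[0,[0,0,0],[0,0,-0.84]],[0,[0,0,0],[0,0,-0.96]],[0,[0,0,0],[0,0,-1.08]],[0,[0,0,0],[0,0,-1.2]],[0,[0,0,0],[0,0,-1.32]],[0,[0,0,0],[0,0,-1.44]],[0,[0,0,0],[0,0,-1.56]],[0,[0,0,0],[0,0,-1.7016]],[0,[0,0,0],[0,0,-1.7016]],[0,[0,0,0],[0,0,-1.7016]],[0,[0,0,0],[0,0,-1.7016]]]}}

```text
time_s: 16.6
eef_pos: [0.4643, -0.0502, 0.2406]
ee_rot: [-3.142, 0.001, 3.03]
ft_force: [0.1, -0.6, 0.1]
opening: 0.0435
grip_force: 0.0
```

```bash
python3 - <<'E'
from h import *
st(); im,d=grab("wrist"); s=manip.get_state(); Rt=R.from_euler('xyz',s["ee_rot"]); P=cloud("wrist"); t=Rt.inv().apply(P.reshape(-1,3)-s["eef_pos"])*1000
b=t[(t[:,0]>25)&(t[:,0]<130)&(abs(t[:,1])<15)&(t[:,2]>30)&(t[:,2]<55)]
print(np.percentile(b[:,0],99.5),[(x,b[abs(b[:,0]-x)<4][:,1].mean().round(2),np.percentile(b[abs(b[:,0]-x)<4][:,2],2).round(2)) for x in(30,45,60,75)])
h=t[(abs(t[:,0])<20)&(abs(t[:,1])<17)&(t[:,2]>31)&(t[:,2]<38)]; print(len(h),np.percentile(h,[1,50,99],axis=0).round(1),cv2.minAreaRect(h[:,:2].astype(np.float32)))
a=cv2.convertScaleAbs(im,alpha=1.0,beta=15); cv2.imwrite("pics/w4.png",a[...,::-1])
E
```

```text
t 16.6 p [464.33 -50.2  240.56] rot [-3.1416e+00  6.0000e-04  3.0301e+00] F [ 0.15 -0.58  0.12] M [ 0.03  -0.147  0.043] q6 -1.7362 op 43.54
97.71661027081572 [(30, np.float64(0.2), np.float64(41.65)), (45, np.float64(0.04), np.float64(41.57)), (60, np.float64(0.06), np.float64(41.49)), (75, np.float64(-0.16), np.float64(41.5))]
1840 [[ -6.5 -11.9  35.2]
 [  4.8   0.2  36.7]
 [ 15.5  12.5  38. ]] ((4.719508171081543, 0.40773773193359375), (25.514572143554688, 23.164955139160156), 89.72183990478516)
```

View pics/w4.png

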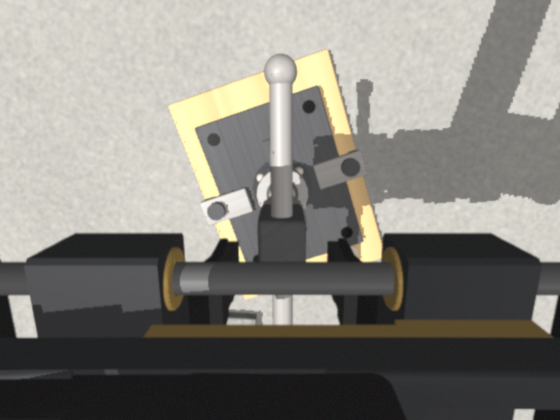

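The wrench is seated, centred between the fingers, with its bar aligned along the tool's x at column 281. I'll lower, regrip and start the back stroke.

Call:
{"method": "drive_tool", "body": {"commands": [[0,[0,0,20],[0,0,0]],[0,[0,0,37],[0,0,0]],[0,[0,0,47],[0,0,0]],[0,[0,0,50],[0,0,0]],[0,[0,0,50],[0,0,0]],[-1,[0,0,50],[0,0,0]],[-1,[0,0,50],[0,0,0]],[-1,[0,0,50],[0,0,0]],[-1,[0,0,50],[0,0,0]],[-1,[0,0,50],[0,0,0]],[-1,[0,0,50],[0,0,0]],[-1,[0,0,50],[0,0,0]],[-1,[0,0,50],[0,0,0]],[-1,[0,0,50],[0,0,0]]]}}

```text
time_s: 17.82
eef_pos: [0.4648, -0.0504, 0.1909]
ee_rot: [-3.141, 0.002, 3.033]
ft_force: [-0.2, 0.0, 6.7]
opening: 0.0258
grip_force: 30.0
```

```bash
python3 -c "
from h import *
st()"
```

```text
t 17.82 p [464.78 -50.38 190.88] rot [-3.1412e+00  1.7000e-03  3.0334e+00] F [-0.22  0.03  6.69] M [ 0.006 -0.059  0.016] q6 -1.7394 op 25.83
```

Call:
{"method": "drive_tool", "body": {"commands": [[-1,[0,0,0],[0,0,-0.06]],[-1,[0,0,0],[0,0,-0.12]],[-1,[0,0,0],[0,0,-0.18]],[-1,[0,0,0],[0,0,-0.24]],[-1,[0,0,0],[0,0,-0.3]],[-1,[0,0,-0.1],[0,0,-0.4]],[-1,[0,0,-0.15],[0,0,-0.5]],[-1,[0,0,-0.2],[0,0,-0.6]]]}}

```text
time_s: 18.48
eef_pos: [0.4647, -0.0502, 0.191]
ee_rot: [-3.141, 0.001, -2.645]
ft_force: [-0.1, 0.4, 6.5]
opening: 0.026
grip_force: 30.0
```

```bash
python3 -c "
from h import *
st()"
```

```text
t 18.48 p [464.67 -50.17 191.  ] rot [-3.1410e+00  1.2000e-03 -2.6452e+00] F [-0.11  0.38  6.54] M [ 0.254 -0.019 -0.164] q6 -2.3441 op 25.96
```

Call:
{"method": "drive_tool", "body": {"commands": [[-1,[0,0,-0.4],[0,0,0]],[-1,[0,0,-0.4],[0,0,0]]]}}

```text
time_s: 18.65
eef_pos: [0.4644, -0.0501, 0.191]
ee_rot: [-3.141, 0.001, -2.652]
ft_force: [-0.6, 1.1, 4.8]
opening: 0.0255
grip_force: 30.0
```

```bash
python3 -c "
from h import *
st()"
```

```text
t 18.65 p [464.44 -50.13 191.01] rot [-3.1413e+00  7.0000e-04 -2.6516e+00] F [-0.59  1.08  4.8 ] M [ 0.2   -0.107 -0.001] q6 -2.3377 op 25.54
```

Call:
{"method": "drive_tool", "body": {"commands": [[0.1,[0,0,0],[0,0,0]],[0.1,[0,0,0],[0,0,0]],[0.1,[0,0,0],[0,0,0]],[0.1,[0,0,0],[0,0,0]],[0.1,[0,0,0],[0,0,0]]]}}

```text
time_s: 19.07
eef_pos: [0.4639, -0.0501, 0.1902]
ee_rot: [3.141, -0.001, -2.65]
ft_force: [0.7, 0.2, -0.2]
opening: 0.046
grip_force: 0.0
```

```bash
python3 - <<'E'
from h import *
st(); im,d=grab("wrist"); s=manip.get_state(); Rt=R.from_euler('xyz',s["ee_rot"]); P=cloud("wrist"); t=Rt.inv().apply(P.reshape(-1,3)-s["eef_pos"])*1000
b=t[(t[:,0]>25)&(t[:,0]<130)&(abs(t[:,1])<15)&(t[:,2]>-20)&(t[:,2]<5)]
print(np.percentile(b[:,0],99.5),[(x,b[abs(b[:,0]-x)<4][:,1].mean().round(2),np.percentile(b[abs(b[:,0]-x)<4][:,2],2).round(2)) for x in(30,45,60,75)])
E
```

```text
t 19.07 p [463.9  -50.1  190.23] rot [ 3.1410e+00 -6.0000e-04 -2.6502e+00] F [ 0.66  0.2  -0.23] M [ 0.132 -0.075 -0.012] q6 -2.3391 op 46.05
97.0563774786728 [(30, np.float64(0.67), np.float64(-8.47)), (45, np.float64(0.53), np.float64(-8.41)), (60, np.float64(0.72), np.float64(-8.56)), (75, np.float64(0.62), np.float64(-8.48))]
```

Call:
{"method": "drive_tool", "body": {"commands": [[0.1,[0,-0.45,-12],[0,0,0]],[0.1,[0,-0.45,-30],[0,0,0]],[0.1,[0,-0.45,-48],[0,0,0]],[0.1,[0,-0.45,-50],[0,0,0.12]],[0.1,[0,-0.45,-50],[0,0,0.24]],[0.1,[0,-0.45,-50],[0,0,0.36]],[0.1,[0,-0.45,-50],[0,0,0.48]],[0.1,[0,-0.45,-50],[0,0,0.6]],[0.1,[0,-0.45,-50],[0,0,0.72]],[0.1,[0,-0.45,-50],[0,0,0.84]],[0.1,[0,-0.45,-50],[0,0,0.96]],[0.1,[0,-0.45,-50],[0,0,1.08]],[0.1,[0,-0.45,-50],[0,0,1.2]],[0.1,[0,-0.45,-50],[0,0,1.32]],[0.1,[0,-0.45,-50],[0,0,1.44]],[0.1,[0,-0.45,-50],[0,0,1.56]],[0.1,[0,-0.45,-50],[0,0,1.68]],[0.1,[0,-0.45,-50],[0,0,1.8]],[0.1,[0,-0.45,-50],[0,0,1.92]]]}}

```text
time_s: 20.7
eef_pos: [0.4646, -0.0507, 0.2417]
ee_rot: [3.141, 0.0, 1.707]
ft_force: [-0.6, -0.5, 0.5]
opening: 0.0478
grip_force: 0.0
```

Call:
{"method": "drive_tool", "body": {"commands": [[0.1,[0,0,0],[0,0,0.12]],[0.1,[0,0,0],[0,0,0.24]],[0.1,[0,0,0],[0,0,0.36]],[0.1,[0,0,0],[0,0,0.48]],[0.1,[0,0,0],[0,0,0.6]],[0.1,[0,0,0],[0,0,0.72]],[0.1,[0,0,0],[0,0,0.84]],[0.1,[0,0,0],[0,0,0.96]],[0.1,[0,0,0],[0,0,1.08]],[0.1,[0,0,0],[0,0,1.2216]],[0.1,[0,0,15],[0,0,1.2216]],[0.1,[0,0,33],[0,0,1.2216]],[0.1,[0,0,45],[0,0,1.2216]],[0.1,[0,0,50],[0,0,1.2216]],[0.1,[0,0,50],[0,0,1.2216]],[0.1,[0,0,50],[0,0,1.2216]],[0.1,[0,0,50],[0,0,1.2216]],[0.1,[0,0,50],[0,0,1.2216]]]}}

```text
time_s: 22.2
eef_pos: [0.465, -0.0508, 0.1917]
ee_rot: [3.14, -0.001, 0.492]
ft_force: [0.9, -0.2, 0.4]
opening: 0.048
grip_force: 0.0
```

```bash
cat >> h.py <<'E'
def bar():
    st(); im,d=grab("wrist"); s=manip.get_state(); Rt=R.from_euler('xyz',s["ee_rot"]); P=cloud("wrist"); t=Rt.inv().apply(P.reshape(-1,3)-s["eef_pos"])*1000
    b=t[(t[:,0]>25)&(t[:,0]<130)&(abs(t[:,1])<15)&(t[:,2]>-20)&(t[:,2]<5)]
    print(np.percentile(b[:,0],99.5),[(x,b[abs(b[:,0]-x)<4][:,1].mean().round(2),np.percentile(b[abs(b[:,0]-x)<4][:,2],2).round(2)) for x in(30,45,60,75)])
E
python3 -c "
from h import *
bar()"
```

```text
t 22.2 p [465.05 -50.75 191.74] rot [ 3.1404e+00 -1.2000e-03  4.9180e-01] F [ 0.86 -0.15  0.41] M [-0.016  0.06  -0.003] q6 0.8015 op 47.98
96.19777479810256 [(30, np.float64(-1.63), np.float64(-7.32)), (45, np.float64(-1.66), np.float64(-7.33)), (60, np.float64(-1.61), np.float64(-7.31)), (75, np.float64(-1.61), np.float64(-7.18))]
```

```bash
python3 - <<'E'
from h import *
for i in range(4):
    bar(); c=cam("wrist"); s=manip.get_state(); Rt=R.from_euler('xyz',s["ee_rot"]); print("camtool",Rt.inv().apply(-c[2].T@c[3]-s["eef_pos"])*1000)
E
```

```text
t 22.25 p [464.96 -50.71 191.58] rot [ 3.1405e+00 -1.1000e-03  4.9180e-01] F [-0.42  0.02  0.75] M [ 0.042 -0.089 -0.01 ] q6 0.8015 op 47.99
96.17348865017148 [(30, np.float64(-1.51), np.float64(-7.27)), (45, np.float64(-1.68), np.float64(-7.2)), (60, np.float64(-1.63), np.float64(-7.25)), (75, np.float64(-1.6), np.float64(-7.23))]
camtool [  66.12724399   -0.88518921 -139.6315113 ]
t 22.3 p [464.89 -50.7  191.46] rot [ 3.1407e+00 -1.0000e-03  4.9180e-01] F [ 0.3  -0.6   0.08] M [ 0.002  0.038 -0.029] q6 0.8015 op 47.97
96.30728838119911 [(30, np.float64(-1.48), np.float64(-7.53)), (45, np.float64(-1.65), np.float64(-7.5)), (60, np.float64(-1.44), np.float64(-7.61)), (75, np.float64(-1.53), np.float64(-7.64))]
camtool [  66.14493667   -0.87170015 -139.65081971]
t 22.35 p [464.75 -50.66 191.28] rot [ 3.1409e+00 -8.0000e-04  4.9180e-01] F [ 0.33 -0.59  0.37] M [ 0.007 -0.046 -0.01 ] q6 0.8015 op 48.17
96.4045237571966 [(30, np.float64(-1.53), np.float64(-7.66)), (45, np.float64(-1.48), np.float64(-7.45)), (60, np.float64(-1.45), np.float64(-7.64)), (75, np.float64(-1.43), np.float64(-7.74))]
camtool [  66.12766637   -0.88161502 -139.64587324]
t 22.4 p [464.67 -50.64 191.12] rot [ 3.141e+00 -6.000e-04  4.919e-01] F [-0.3   0.12  0.38] M [-0.011  0.022  0.006] q6 0.8014 op 47.45
96.47924685170565 [(30, np.float64(-1.52), np.float64(-7.81)), (45, np.float64(-1.3), np.float64(-7.76)), (60, np.float64(-1.46), np.float64(-7.99)), (75, np.float64(-1.41), np.float64(-7.73))]
camtool [  66.13940281   -0.87956333 -139.6444642 ]
```

Call:
{"method": "drive_tool", "body": {"commands": [[0.1,[0,0,0],[0,0,0]],[0.1,[0,0,0],[0,0,0]],[0.1,[0,0,0],[0,0,0]],[0.1,[0,0,0],[0,0,0]],[0.1,[0,0,0],[0,0,0]],[0.1,[0,0,0],[0,0,0]]]}}

```text
time_s: 22.95
eef_pos: [0.4644, -0.0506, 0.1906]
ee_rot: [-3.142, 0.0, 0.492]
ft_force: [-1.0, -0.0, 0.3]
opening: 0.0479
grip_force: 0.0
```

```bash
python3 -c "
from h import *
bar()"
```

```text
t 22.95 p [464.39 -50.57 190.63] rot [-3.1416  0.      0.4918] F [-1.04 -0.01  0.25] M [-0.051 -0.012  0.01 ] q6 0.8014 op 47.86
96.5424410914255 [(30, np.float64(-1.29), np.float64(-8.14)), (45, np.float64(-1.36), np.float64(-8.14)), (60, np.float64(-1.19), np.float64(-8.22)), (75, np.float64(-1.31), np.float64(-8.2))]
```

Call:
{"method": "drive_tool", "body": {"commands": [[0.1,[0,-1.3,0],[0,0,0]],[-1,[0,-1.3,0],[0,0,0]],[-1,[0,-1.3,0],[0,0,0]],[-1,[0,-1.3,0],[0,0,0]],[-1,[0,-1.3,0],[0,0,0]],[-1,[0,-1.3,0],[0,0,0]],[-1,[0,-1.3,0],[0,0,0]],[-1,[0,-1.3,0],[0,0,0]],[-1,[0,-1.3,0],[0,0,0]],[-1,[0,-1.3,0],[0,0,0]]]}}

```text
time_s: 23.83
eef_pos: [0.4638, -0.0495, 0.1907]
ee_rot: [3.141, -0.0, 0.492]
ft_force: [-0.0, -0.0, 0.6]
opening: 0.0256
grip_force: 30.0
```

```bash
python3 -c "
from h import *
bar()"
```

```text
t 23.83 p [463.82 -49.51 190.68] rot [ 3.1414e+00 -1.0000e-04  4.9170e-01] F [-0.05 -0.03  0.61] M [-0.177 -0.101 -0.023] q6 0.8035 op 25.56
96.53057872277206 [(30, np.float64(-1.14), np.float64(-8.05)), (45, np.float64(-0.95), np.float64(-8.22)), (60, np.float64(-1.11), np.float64(-8.11)), (75, np.float64(-0.94), np.float64(-8.25))]
```

Call:
{"method": "drive_tool", "body": {"commands": [[-1,[0,0.5,0],[0,0,0]],[-1,[0,1,0],[0,0,0]],[-1,[0,1,-0.05],[0,0,-0.1]],[-1,[0,1,-0.1],[0,0,-0.2]],[-1,[0,1,-0.15],[0,0,-0.3]],[-1,[0,0.9,-0.2],[0,0,-0.4]],[-1,[0,0.9,-0.25],[0,0,-0.5]],[-1,[0,0.9,-0.3],[0,0,-0.6]],[-1,[0,0.9,-0.35],[0,0,-0.7]],[-1,[0,0.9,-0.4],[0,0,-0.8]],[-1,[0,0.9,-0.45],[0,0,-0.9]],[-1,[0,0.9,-0.5],[0,0,-1]],[-1,[0,0.9,-0.55],[0,0,-1.1]],[-1,[0,0.9,-0.6],[0,0,-1.21]]]}}

```text
time_s: 25.05
eef_pos: [0.4638, -0.05, 0.1912]
ee_rot: [-3.141, -0.001, 1.707]
ft_force: [-1.3, 1.1, 2.0]
opening: 0.0261
grip_force: 30.0
```

```bash
python3 -c "
from h import *
bar()"
```

```text
t 25.05 p [463.84 -50.   191.23] rot [-3.1406e+00 -7.0000e-04  1.7065e+00] F [-1.34  1.12  1.98] M [ 0.077  0.187 -0.098] q6 -0.4127 op 26.09
96.97834829376298 [(30, np.float64(0.31), np.float64(-8.01)), (45, np.float64(0.52), np.float64(-8.19)), (60, np.float64(0.69), np.float64(-8.13)), (75, np.float64(0.71), np.float64(-8.19))]
```

Call:
{"method": "drive_tool", "body": {"commands": [[-1,[0,0,-0.2],[0,0,0.06]],[-1,[0,0,-0.3],[0,0,0.12]],[-1,[0,0,-0.3],[0,0,0.18]],[-1,[0,0,-0.3],[0,0,0.24]],[-1,[0,0,-0.3],[0,0,0.3]],[-1,[0,0,-0.2],[0,0,0.42]],[-1,[0,0,-0.15],[0,0,0.54]],[-1,[0,0,-0.1],[0,0,0.66]],[-1,[0,0,-0.05],[0,0,0.78]],[-1,[0,0,0],[0,0,0.9]],[-1,[0,0,0.1],[0,0,1.02]],[-1,[0,0,0.15],[0,0,1.14]],[-1,[0,0,0.2],[0,0,1.26]],[-1,[0,0,0.25],[0,0,1.38]],[-1,[0,0,0.3],[0,0,1.5]],[-1,[0,0,0.35],[0,0,1.62]],[-1,[0,0,0.4],[0,0,1.74]],[-1,[0,0,0.45],[0,0,1.86]],[-1,[0,0,0.5],[0,0,2]],[-1,[0,0,0.5],[0,0,2]]]}}

```text
time_s: 26.77
eef_pos: [0.4641, -0.0503, 0.1905]
ee_rot: [3.141, 0.0, -0.305]
ft_force: [0.3, -0.1, -1.1]
opening: 0.0257
grip_force: 30.0
```

```bash
python3 -c "
from h import *
bar()"
```

```text
t 26.77 p [464.13 -50.29 190.49] rot [ 3.1414e+00  2.0000e-04 -3.0500e-01] F [ 0.33 -0.12 -1.09] M [-0.124 -0.026  0.086] q6 1.5989 op 25.7
95.81992171256155 [(30, np.float64(-1.13), np.float64(-8.07)), (45, np.float64(-0.86), np.float64(-8.36)), (60, np.float64(-0.94), np.float64(-8.18)), (75, np.float64(-0.82), np.float64(-8.33))]
```

Call:
{"method": "drive_tool", "body": {"commands": [[0.1,[0,0,0],[0,0,0]],[0.1,[0,0,0],[0,0,0]],[0.1,[0,0,0],[0,0,0]],[0.1,[0,0,0],[0,0,0]],[0.1,[0,0,-12],[0,0,0]],[0.1,[0,0,-30],[0,0,0]],[0.1,[0,0,-50],[0,0,0]],[0.1,[0,0,-50],[0,0,-0.12]],[0.1,[0,0,-50],[0,0,-0.24]],[0.1,[0,0,-50],[0,0,-0.36]],[0.1,[0,0,-50],[0,0,-0.48]],[0.1,[0,0,-50],[0,0,-0.6]],[0.1,[0,0,-50],[0,0,-0.72]],[0.1,[0,0,-50],[0,0,-0.84]],[0.1,[0,0,-50],[0,0,-0.96]],[0.1,[0,0,-50],[0,0,-1.08]],[0.1,[0,0,-50],[0,0,-1.2]],[0.1,[0,0,-50],[0,0,-1.32]],[0.1,[0,0,-50],[0,0,-1.44]],[0.1,[0,0,-50],[0,0,-1.56]]]}}

```text
time_s: 28.48
eef_pos: [0.4644, -0.0502, 0.2419]
ee_rot: [3.141, -0.0, 1.268]
ft_force: [-1.0, 0.1, 0.3]
opening: 0.0476
grip_force: 0.0
```

Call:
{"method": "drive_tool", "body": {"commands": [[0.1,[0,0,0],[0,0,-0.12]],[0.1,[0,0,0],[0,0,-0.24]],[0.1,[0,0,0],[0,0,-0.36]],[0.1,[0,0,0],[0,0,-0.48]],[0.1,[0,0,0],[0,0,-0.6]],[0.1,[0,0,0],[0,0,-0.72]],[0.1,[0,0,0],[0,0,-0.84]],[0.1,[0,0,0],[0,0,-0.96]],[0.1,[0,0,0],[0,0,-1.08]],[0.1,[0,0,0],[0,0,-1.2]],[0.1,[0,0,0],[0,0,-1.32]],[0.1,[0,0,0],[0,0,-1.44]],[0.1,[0,0,0],[0,0,-1.5816]],[0.1,[0,0,15],[0,0,-1.5816]],[0.1,[0,0,33],[0,0,-1.5816]],[0.1,[0,0,45],[0,0,-1.5816]],[0.1,[0,0,50],[0,0,-1.5816]],[0.1,[0,0,50],[0,0,-1.5816]],[0.1,[0,0,50],[0,0,-1.5816]],[0.1,[0,0,50],[0,0,-1.5816]]]}}

```text
time_s: 30.15
eef_pos: [0.4648, -0.0504, 0.1918]
ee_rot: [3.142, 0.001, 2.843]
ft_force: [0.2, -0.8, 0.3]
opening: 0.0478
grip_force: 0.0
```

Call:
{"method": "drive_tool", "body": {"commands": [[0.1,[0,0,0],[0,0,0]],[0.1,[0,0,0],[0,0,0]],[0.1,[0,0,0],[0,0,0]],[0.1,[0,0,0],[0,0,0]],[0.1,[0,0,0],[0,0,0]],[0.1,[0,0,0],[0,0,0]]]}}

```text
time_s: 30.65
eef_pos: [0.4642, -0.0502, 0.1908]
ee_rot: [3.142, 0.0, 2.843]
ft_force: [-0.2, -0.9, -0.8]
opening: 0.0482
grip_force: 0.0
```

```bash
python3 -c "
from h import *
bar()"
```

```text
t 30.65 p [464.22 -50.23 190.81] rot [3.1416e+00 1.0000e-04 2.8434e+00] F [-0.2  -0.94 -0.85] M [ 0.025 -0.097  0.01 ] q6 -1.5495 op 48.2
97.52236109619719 [(30, np.float64(-0.01), np.float64(-7.85)), (45, np.float64(-0.16), np.float64(-7.8)), (60, np.float64(-0.3), np.float64(-7.91)), (75, np.float64(-0.62), np.float64(-7.92))]
```

Call:
{"method": "drive_tool", "body": {"commands": [[0.1,[0,-0.5,0],[0,0,0]],[-1,[0,-0.5,0],[0,0,0]],[-1,[0,-0.5,0],[0,0,0]],[-1,[0,-0.5,0],[0,0,0]],[-1,[0,-0.5,0],[0,0,0]],[-1,[0,-0.5,0],[0,0,0]],[-1,[0,-0.5,0],[0,0,0]],[-1,[0,-0.5,0],[0,0,0]],[-1,[0,-0.5,0],[0,0,0]],[-1,[0,-0.5,0],[0,0,0]]]}}

```text
time_s: 31.53
eef_pos: [0.464, -0.0507, 0.1907]
ee_rot: [-3.142, -0.0, 2.843]
ft_force: [0.2, 0.2, -0.1]
opening: 0.0258
grip_force: 29.9
```

Call:
{"method": "drive_tool", "body": {"commands": [[-1,[0,0,0],[0,0,0.06]],[-1,[0,0,0],[0,0,0.12]],[-1,[0,0,0],[0,0,0.18]],[-1,[0,0,0.05],[0,0,0.24]],[-1,[0,0,0.1],[0,0,0.3]],[-1,[0,0,0.15],[0,0,0.42]],[-1,[0,0,0.2],[0,0,0.54]],[-1,[0,0,0.3],[0,0,0.66]],[-1,[0,0,0.35],[0,0,0.78]],[-1,[0,0,0.4],[0,0,0.9]],[-1,[0,0,0.45],[0,0,1.02]],[-1,[0,0,0.5],[0,0,1.14]],[-1,[0,0,0.6],[0,0,1.26]],[-1,[0,0,0.65],[0,0,1.38]],[-1,[0,0,0.65],[0,0,1.38]]]}}

```text
time_s: 32.78
eef_pos: [0.4639, -0.0508, 0.1901]
ee_rot: [-3.141, 0.0, 1.459]
ft_force: [0.4, -1.1, -0.3]
opening: 0.0256
grip_force: 29.9
```

```bash
python3 -c "
from h import *
st()"
```

```text
t 32.78 p [463.92 -50.81 190.06] rot [-3.1412e+00  3.0000e-04  1.4592e+00] F [ 0.38 -1.08 -0.26] M [-0.166  0.119  0.015] q6 -0.1664 op 25.64
```

Call:
{"method": "drive_tool", "body": {"commands": [[-1,[0,0,0],[0,0,-0.06]],[-1,[0,0,0],[0,0,-0.12]],[-1,[0,0,0],[0,0,-0.18]],[-1,[0,0,0],[0,0,-0.24]],[-1,[0,0,0],[0,0,-0.3]],[-1,[0,0,-0.1],[0,0,-0.42]],[-1,[0,0,-0.15],[0,0,-0.54]],[-1,[0,0,-0.2],[0,0,-0.66]],[-1,[0,0,-0.25],[0,0,-0.78]],[-1,[0,0,-0.3],[0,0,-0.9]],[-1,[0,0,-0.4],[0,0,-1.02]],[-1,[0,0,-0.45],[0,0,-1.14]],[-1,[0,0,-0.5],[0,0,-1.26]],[-1,[0,0,-0.55],[0,0,-1.38]],[-1,[0,0,-0.6],[0,0,-1.5]],[-1,[0,0,-0.65],[0,0,-1.62]],[-1,[0,0,-0.7],[0,0,-1.74]],[-1,[0,0,-0.75],[0,0,-1.81]],[-1,[0,0,-0.75],[0,0,-1.81]]]}}

```text
time_s: 34.37
eef_pos: [0.464, -0.0506, 0.1908]
ee_rot: [3.141, -0.0, -3.004]
ft_force: [-0.2, 0.1, -0.7]
opening: 0.0261
grip_force: 29.9
```

```bash
python3 -c "
from h import *
st()"
```

```text
t 34.37 p [464.04 -50.59 190.79] rot [ 3.1413 -0.     -3.0039] F [-0.22  0.11 -0.69] M [ 0.154 -0.117 -0.044] q6 -1.9865 op 26.07
```

Call:
{"method": "drive_tool", "body": {"commands": [[-1,[0,0,0],[0,0,0.12]],[-1,[0,0,0],[0,0,0.18]],[-1,[0,0,0],[0,0,0.24]],[-1,[0,0,0],[0,0,0.3]],[-1,[0,0,0.1],[0,0,0.42]],[-1,[0,0,0.15],[0,0,0.54]],[-1,[0,0,0.2],[0,0,0.66]],[-1,[0,0,0.25],[0,0,0.78]],[-1,[0,0,0.3],[0,0,0.9]],[-1,[0,0,0.4],[0,0,1.02]],[-1,[0,0,0.45],[0,0,1.14]],[-1,[0,0,0.5],[0,0,1.26]],[-1,[0,0,0.55],[0,0,1.38]],[-1,[0,0,0.6],[0,0,1.5]],[-1,[0,0,0.65],[0,0,1.62]],[-1,[0,0,0.7],[0,0,1.74]],[-1,[0,0,0.75],[0,0,1.83]],[-1,[0,0,0.8],[0,0,1.89]],[-1,[0,0,0.85],[0,0,1.95]]]}}

```text
time_s: 35.95
eef_pos: [0.4639, -0.0508, 0.19]
ee_rot: [-3.141, 0.0, 1.321]
ft_force: [-1.2, 0.1, 1.1]
opening: 0.026
grip_force: 29.9
```

```bash
python3 -c "
from h import *
st()"
```

```text
t 35.95 p [463.94 -50.83 190.01] rot [-3.1414e+00  4.0000e-04  1.3207e+00] F [-1.19  0.06  1.13] M [-0.203  0.161  0.158] q6 -0.0278 op 25.96
```

Call:
{"method": "drive_tool", "body": {"commands": [[-1,[0,0,0],[0,0,0.025]],[-1,[0,0,0],[0,0,0.05]]]}}

```text
time_s: 36.12
eef_pos: [0.4639, -0.0508, 0.19]
ee_rot: [-3.141, 0.0, 1.272]
ft_force: [-0.6, -1.4, 0.5]
opening: 0.0259
grip_force: 29.9
```

```bash
python3 -c "
from h import *
st()"
```

```text
t 36.12 p [463.92 -50.84 190.  ] rot [-3.1413e+00  5.0000e-04  1.2724e+00] F [-0.55 -1.39  0.51] M [-0.169  0.096  0.145] q6 0.0205 op 25.85
```

Call:
{"method": "drive_tool", "body": {"commands": [[-1,[0,0,0],[0,0,0]],[-1,[0,0,0],[0,0,0]]]}}

```text
time_s: 36.28
eef_pos: [0.4639, -0.0508, 0.19]
ee_rot: [-3.141, 0.0, 1.274]
ft_force: [-0.6, -0.5, -0.1]
opening: 0.0258
grip_force: 29.9
```

```bash
python3 -c "
from h import *
st()"
```

```text
t 36.28 p [463.95 -50.79 190.01] rot [-3.1414e+00  3.0000e-04  1.2743e+00] F [-0.61 -0.53 -0.13] M [-0.23   0.161  0.078] q6 0.0185 op 25.83
```

Call:
{"method": "drive_tool", "body": {"commands": [[-1,[0,0,0],[0,0,-0.01]],[-1,[0,0,0],[0,0,-0.01]]]}}

```text
time_s: 36.45
eef_pos: [0.464, -0.0507, 0.19]
ee_rot: [-3.141, 0.0, 1.285]
ft_force: [-1.5, -1.3, 0.4]
opening: 0.0257
grip_force: 29.9
```

```bash
python3 -c "
from h import *
st()"
```

```text
t 36.45 p [463.99 -50.72 189.99] rot [-3.1415e+00  1.0000e-04  1.2847e+00] F [-1.54 -1.32  0.37] M [-0.211  0.202  0.023] q6 0.0082 op 25.7
```

Call:
{"method": "drive_tool", "body": {"commands": [[-1,[0,0,0],[0,0,-0.02]],[-1,[0,0,0],[0,0,-0.02]]]}}

```text
time_s: 36.62
eef_pos: [0.4641, -0.0507, 0.19]
ee_rot: [3.142, 0.0, 1.305]
ft_force: [-1.2, -1.1, 0.5]
opening: 0.0259
grip_force: 29.9
```

```bash
python3 -c "
from h import *
st()"
```

```text
t 36.62 p [464.07 -50.71 190.01] rot [3.1415 0.     1.3051] F [-1.22 -1.06  0.55] M [-0.156  0.152 -0.077] q6 -0.0123 op 25.94
```

```bash
cat >> h.py <<'E'
def mz(n=5):
    a=[]
    for i in range(n):
        s=manip.get_state(); a.append(np.r_[s["wrist_torque"][2],s["qpos"][5],np.array(s["ft_force"])]); manip.get_image("side")
    a=np.array(a); print("t",round(s["time_s"],2),"Mz",a[:,0].mean().round(3),a[:,0].round(3),"q6",a[:,1].mean().round(4),"F",a[:,2:].mean(0).round(2))
E
python3 -c "
from h import *
mz()"
```

```text
t 36.82 Mz -0.017 [-0.077 -0.03  -0.004  0.004  0.023] q6 -0.0111 F [-1.09 -1.09  0.82]
```

Call:
{"method": "drive_tool", "body": {"commands": [[-1,[0,0,0],[0,0,-0.03]],[-1,[0,0,0],[0,0,-0.03]]]}}

```text
time_s: 37.03
eef_pos: [0.4641, -0.0507, 0.19]
ee_rot: [3.142, -0.0, 1.334]
ft_force: [-1.4, -0.9, -0.4]
opening: 0.0261
grip_force: 29.9
```

```bash
python3 -c "
from h import *
mz()"
```

```text
t 37.23 Mz -0.005 [ 0.037  0.008  0.005 -0.042 -0.031] q6 -0.0403 F [-1.03 -0.73  0.34]
```

Call:
{"method": "drive_tool", "body": {"commands": [[-1,[0,0,0],[0,0,0.04]],[-1,[0,0,0],[0,0,0.04]]]}}

```text
time_s: 37.45
eef_pos: [0.4641, -0.0507, 0.19]
ee_rot: [3.142, 0.0, 1.292]
ft_force: [-0.8, -1.4, 0.8]
opening: 0.0255
grip_force: 29.9
```

```bash
python3 -c "
from h import *
mz()"
```

```text
t 37.65 Mz 0.022 [ 0.085  0.018 -0.012  0.007  0.015] q6 -0.0008 F [-1.46 -0.98  0.37]
```

Call:
{"method": "drive_tool", "body": {"commands": [[-1,[0,0,0],[0,0,0.01]],[-1,[0,0,0],[0,0,0.01]]]}}

```text
time_s: 37.87
eef_pos: [0.4641, -0.0507, 0.19]
ee_rot: [3.142, 0.0, 1.283]
ft_force: [-1.6, -1.4, -0.3]
opening: 0.0254
grip_force: 29.9
```

```bash
python3 -c "
from h import *
mz()"
```

```text
t 38.07 Mz 0.074 [0.042 0.082 0.082 0.081 0.086] q6 0.0094 F [-1.19 -1.    0.23]
```

Call:
{"method": "drive_tool", "body": {"commands": [[-1,[0,0,0],[0,0,0.01]],[-1,[0,0,0],[0,0,0.01]]]}}

```text
time_s: 38.28
eef_pos: [0.4641, -0.0507, 0.19]
ee_rot: [-3.142, 0.0, 1.273]
ft_force: [-1.0, -1.1, 1.0]
opening: 0.0258
grip_force: 29.9
```

```bash
python3 -c "
from h import *
mz()"
```

```text
t 38.48 Mz 0.102 [0.114 0.083 0.101 0.123 0.089] q6 0.0196 F [-1.4  -1.21  0.96]
```

Call:
{"method": "drive_tool", "body": {"commands": [[-1,[0,0,0],[0,0,0.02]],[-1,[0,0,0],[0,0,0.02]]]}}

```text
time_s: 38.7
eef_pos: [0.464, -0.0507, 0.19]
ee_rot: [-3.142, -0.0, 1.252]
ft_force: [-2.1, -0.8, -0.1]
opening: 0.0257
grip_force: 29.9
```

```bash
python3 -c "
from h import *
mz()"
```

```text
t 38.9 Mz 0.095 [0.062 0.102 0.117 0.121 0.075] q6 0.0398 F [-1.3  -0.99 -0.07]
```

Call:
{"method": "drive_tool", "body": {"commands": [[-0.42,[0,0,0],[0,0,0]],[-0.42,[0,0,0],[0,0,0]],[-0.42,[0,0,0],[0,0,0]]]}}

```text
time_s: 39.2
eef_pos: [0.464, -0.0507, 0.19]
ee_rot: [-3.142, 0.0, 1.253]
ft_force: [-1.3, -0.7, 0.2]
opening: 0.0259
grip_force: 29.9
```

Call:
{"method": "drive_tool", "body": {"commands": [[-0.408,[0,0,0],[0,0,0]],[-0.408,[0,0,0],[0,0,0]],[-0.408,[0,0,0],[0,0,0]]]}}

```text
time_s: 39.45
eef_pos: [0.4641, -0.0507, 0.19]
ee_rot: [3.142, -0.0, 1.253]
ft_force: [-1.0, -0.7, -0.0]
opening: 0.0255
grip_force: 10.2
```

Call:
{"method": "drive_tool", "body": {"commands": [[-0.4,[0,0,0],[0,0,0]],[-0.4,[0,0,0],[0,0,0]],[-0.4,[0,0,0],[0,0,0]]]}}

```text
time_s: 39.7
eef_pos: [0.4641, -0.0507, 0.19]
ee_rot: [3.142, -0.0, 1.253]
ft_force: [-0.7, -1.6, -0.3]
opening: 0.0264
grip_force: 2.3
```

Call:
{"method": "drive_tool", "body": {"commands": [[-0.32,[0,0,0],[0,0,0]],[-0.32,[0,0,0],[0,0,0]],[-0.32,[0,0,0],[0,0,0]],[-0.32,[9,0,0],[0,0,0]],[-0.32,[18,0,0],[0,0,0]],[-0.32,[18,0,0],[0,0,0]],[-0.32,[18,0,0],[0,0,0]],[-0.32,[18,0,0],[0,0,0]],[-0.32,[18,0,0],[0,0,0]],[-0.404,[18,0,0],[0,0,0]],[-0.404,[18,0,0],[0,0,0]],[-0.404,[18,0,0],[0,0,0]],[-0.404,[18,0,0],[0,0,0]],[-0.404,[18,0,0],[0,0,0]]]}}

```text
time_s: 40.87
eef_pos: [0.4695, -0.0336, 0.19]
ee_rot: [-3.141, -0.0, 1.253]
ft_force: [-0.6, 0.5, 0.9]
opening: 0.026
grip_force: 2.0
```

```bash
cat >> h.py <<'E'
def mt(n=5):
    a=[]
    for i in range(n):
        s=manip.get_state(); p=np.array(s["eef_pos"]); F=np.array(s["ft_force"]); r=p-[.464,-.0506,p[2]]
        # moment about the tap axis: M_tcp + r x F
        a.append(np.r_[s["wrist_torque"][2],s["wrist_torque"][2]+r[0]*F[1]-r[1]*F[0],F,s["qpos"][5],s["grip_force"],p[:2]*1e3]); manip.get_image("side")
    a=np.array(a); print("t",round(s["time_s"],2),"Mz",a[:,0].round(3),"mean Mz, Mtap, F, q6, grip, p",a.mean(0).round(3))
E
python3 -c "
from h import *
mt()"
```

```text
t 41.07 Mz [ 0.043 -0.013 -0.051  0.067 -0.045] mean Mz, Mtap, F, q6, grip, p [ 0.00000e+00  1.20000e-02 -6.32000e-01  2.26000e-01  1.28000e-01
  7.80000e-02  2.55900e+00  4.69574e+02 -3.36330e+01]
```

Call:
{"method": "drive_tool", "body": {"commands": [[-0.404,[0,0.45,0],[0,0,0.025]],[-0.404,[0,0.9,0],[0,0,0.05]],[-0.404,[0,0.9,0],[0,0,0.05]]]}}

```text
time_s: 41.37
eef_pos: [0.4705, -0.0339, 0.19]
ee_rot: [-3.141, 0.0, 1.201]
ft_force: [-0.7, -0.2, -0.1]
opening: 0.0259
grip_force: 4.4
```

```bash
python3 -c "
from h import *
mt()"
```

```text
t 41.57 Mz [0.068 0.071 0.045 0.041 0.013] mean Mz, Mtap, F, q6, grip, p [ 4.80000e-02  7.10000e-02 -1.40800e+00  2.20000e-02  7.59000e-01
  1.29000e-01  4.34200e+00  4.70496e+02 -3.38870e+01]
```

Call:
{"method": "drive_tool", "body": {"commands": [[-0.404,[0,0.5,0],[0,0,0.03]],[-0.404,[0,1.08,0.03],[0,0,0.06]],[-0.404,[0,1.08,0.03],[0,0,0.06]]]}}

```text
time_s: 41.87
eef_pos: [0.4715, -0.0343, 0.1899]
ee_rot: [-3.142, 0.0, 1.142]
ft_force: [-0.9, 0.3, 0.7]
opening: 0.0263
grip_force: 4.5
```

```bash
python3 -c "
from h import *
mt()"
```

```text
t 42.07 Mz [ 0.064  0.084 -0.026  0.066  0.062] mean Mz, Mtap, F, q6, grip, p [ 5.00000e-02  7.00000e-02 -1.34000e+00 -2.42000e-01  4.94000e-01
  1.87000e-01  4.48700e+00  4.71503e+02 -3.42650e+01]
```

```bash
cat >> h.py <<'E'
def by(n=2):
    o=[]
    for i in range(n):
        s=manip.get_state(); Rt=R.from_euler('xyz',s["ee_rot"]); grab("wrist"); P=cloud("wrist"); t=Rt.inv().apply(P.reshape(-1,3)-s["eef_pos"])*1000
        b=t[(t[:,0]>12)&(t[:,0]<68)&(abs(t[:,1])<22)&(t[:,2]>-16)&(t[:,2]<-2)]
        vx,vy,x0,y0=cv2.fitLine(b[:,:2].astype(np.float32),cv2.DIST_HUBER,0,.01,.01).ravel(); a=np.arctan(vy/vx); o.append([a,(s["ee_rot"][2]-a)%np.pi,len(b),y0-x0*np.tan(a),b[:,0].min(),b[:,0].max()])
    print("bar in tool, wrench yaw, n",np.round(np.mean(o,0),4), np.round(o,4)[:,0])
E
python3 -c "
from h import *
by(3)"
```

```text
bar in tool, wrench yaw, n [-4.7100000e-02  1.1909000e+00  4.1296667e+03 -3.9660000e-01
  1.2011000e+01  6.7893600e+01] [-0.0474 -0.0466 -0.0472]
```

Call:
{"method": "drive_tool", "body": {"commands": [[-0.404,[0,0.5,0],[0,0,0.03]],[-0.404,[0,1.08,0.03],[0,0,0.06]],[-0.404,[0,1.08,0.03],[0,0,0.06]]]}}

```text
time_s: 42.52
eef_pos: [0.4725, -0.0347, 0.1899]
ee_rot: [-3.141, 0.0, 1.082]
ft_force: [-2.2, -0.5, 0.4]
opening: 0.0263
grip_force: 4.5
```

```bash
python3 -c "
from h import *
by(2); mt(4)"
```

```text
bar in tool, wrench yaw, n [-5.00000e-02  1.13330e+00  4.15250e+03 -3.13300e-01  1.20219e+01
  6.79969e+01] [-0.05 -0.05]
t 42.77 Mz [0.058 0.088 0.063 0.082] mean Mz, Mtap, F, q6, grip, p [ 7.30000e-02  9.50000e-02 -1.42700e+00 -1.07000e-01  1.60000e-02
  2.47000e-01  4.48300e+00  4.72482e+02 -3.46970e+01]
```

Call:
{"method": "drive_tool", "body": {"commands": [[-0.404,[1,0,0],[0,0,0]],[-0.404,[2,0,0],[0,0,0]],[-0.404,[2,0.8,0],[0,0,0.04]],[-0.404,[1.95,1.4,0.03],[0,0,0.07]],[-0.404,[1.95,1.4,0.03],[0,0,0.07]]]}}

```text
time_s: 43.23
eef_pos: [0.4745, -0.0338, 0.1897]
ee_rot: [-3.141, 0.001, 1.013]
ft_force: [-2.4, -1.7, -1.0]
opening: 0.0258
grip_force: 5.2
```

```bash
python3 -c "
from h import *
by(2); mt(4)"
```

```text
bar in tool, wrench yaw, n [-6.29000e-02  1.07610e+00  4.01850e+03 -3.72300e-01  1.20099e+01
  6.79984e+01] [-0.0637 -0.062 ]
t 43.48 Mz [0.034 0.095 0.007 0.077] mean Mz, Mtap, F, q6, grip, p [ 5.30000e-02  7.60000e-02 -2.01300e+00 -1.08200e+00 -7.69000e-01
  3.20000e-01  5.13300e+00  4.74499e+02 -3.36680e+01]
```

Call:
{"method": "drive_tool", "body": {"commands": [[-0.404,[0,0.75,0.02],[0,0,0.0375]],[-0.404,[-0.05,1.5,0.04],[0,0,0.075]],[-0.404,[-0.05,1.5,0.04],[0,0,0.075]]]}}

```text
time_s: 43.78
eef_pos: [0.4758, -0.0345, 0.1897]
ee_rot: [-3.141, 0.0, 0.937]
ft_force: [-2.7, -1.1, -0.7]
opening: 0.026
grip_force: 5.1
```

```bash
python3 -c "
from h import *
by(2); mt(2)"
```

```text
bar in tool, wrench yaw, n [-6.10000e-02  9.99300e-01  4.01350e+03 -5.31500e-01  1.20118e+01
  6.79769e+01] [-0.0615 -0.0605]
t 43.93 Mz [0.133 0.05 ] mean Mz, Mtap, F, q6, grip, p [ 9.20000e-02  1.28000e-01 -2.83000e+00 -8.37000e-01 -1.50900e+00
  3.93000e-01  5.09000e+00  4.75766e+02 -3.44500e+01]
```

Call:
{"method": "drive_tool", "body": {"commands": [[-0.404,[-0.2,0.5,0],[0,0,0.0375]],[-0.404,[-0.3,1.2,0],[0,0,0.075]],[-0.404,[-0.3,1.2,0],[0,0,0.075]]]}}

```text
time_s: 44.23
eef_pos: [0.4767, -0.0354, 0.1897]
ee_rot: [-3.141, 0.0, 0.863]
ft_force: [-1.6, -1.4, -2.3]
opening: 0.0261
grip_force: 5.3
```

```bash
python3 -c "
from h import *
by(2); mt(2)"
```

```text
bar in tool, wrench yaw, n [-6.51000e-02  9.28800e-01  4.00800e+03 -5.81500e-01  1.20107e+01
  6.79207e+01] [-0.0642 -0.066 ]
t 44.38 Mz [0.073 0.035] mean Mz, Mtap, F, q6, grip, p [ 5.40000e-02  7.20000e-02 -2.03600e+00 -1.05300e+00 -1.83100e+00
  4.67000e-01  5.20500e+00  4.76621e+02 -3.53770e+01]
```

Call:
{"method": "drive_tool", "body": {"commands": [[-0.404,[0,0.6,0.1],[0,0,0.0375]],[-0.404,[-0.1,1.4,0.2],[0,0,0.075]],[-0.404,[-0.1,1.4,0.2],[0,0,0.075]]]}}

```text
time_s: 44.68
eef_pos: [0.4778, -0.0364, 0.1897]
ee_rot: [3.142, -0.0, 0.788]
ft_force: [-2.2, -0.8, -1.6]
opening: 0.0265
grip_force: 5.3
```

```bash
python3 -c "
from h import *
by(2); mt(2)"
```

```text
bar in tool, wrench yaw, n [-6.60000e-02  8.54700e-01  3.99550e+03 -7.15900e-01  1.20025e+01
  6.78647e+01] [-0.0664 -0.0656]
t 44.83 Mz [0.029 0.037] mean Mz, Mtap, F, q6, grip, p [ 3.30000e-02  5.50000e-02 -2.10800e+00 -5.72000e-01 -1.84000e+00
  5.40000e-01  5.28600e+00  4.77708e+02 -3.63520e+01]
```

Call:
{"method": "drive_tool", "body": {"commands": [[-0.404,[0,0.85,0.1],[0,0,0.0425]],[-0.404,[-0.1,1.65,0.15],[0,0,0.085]],[-0.404,[-0.1,1.65,0.15],[0,0,0.085]]]}}

```text
time_s: 45.13
eef_pos: [0.4789, -0.0377, 0.1896]
ee_rot: [3.141, -0.0, 0.703]
ft_force: [-2.5, -0.5, -1.0]
opening: 0.0262
grip_force: 5.3
```

```bash
python3 -c "
from h import *
by(2); mt(2)"
```

```text
bar in tool, wrench yaw, n [-6.68000e-02  7.70500e-01  3.99100e+03 -7.11100e-01  1.20049e+01
  6.78055e+01] [-0.0666 -0.0671]
t 45.28 Mz [0.099 0.045] mean Mz, Mtap, F, q6, grip, p [ 7.20000e-02  9.00000e-02 -1.98000e+00 -5.10000e-01 -1.06600e+00
  6.23000e-01  5.25200e+00  4.78866e+02 -3.76140e+01]
```

Call:
{"method": "drive_tool", "body": {"commands": [[-0.404,[0,0.85,0.05],[0,0,0.0425]],[-0.404,[-0.1,1.65,0.1],[0,0,0.085]],[-0.404,[-0.1,1.65,0.1],[0,0,0.085]]]}}

```text
time_s: 45.58
eef_pos: [0.4799, -0.039, 0.1896]
ee_rot: [3.141, -0.0, 0.618]
ft_force: [-2.4, -0.9, 0.4]
opening: 0.0263
grip_force: 5.3
```

```bash
python3 -c "
from h import *
by(2); mt(2)"
```

```text
bar in tool, wrench yaw, n [-6.55000e-02  6.84300e-01  3.96650e+03 -8.76800e-01  1.20020e+01
  6.77332e+01] [-0.0646 -0.0664]
t 45.73 Mz [0.043 0.086] mean Mz, Mtap, F, q6, grip, p [ 6.40000e-02  8.30000e-02 -2.13300e+00 -3.87000e-01 -2.79000e-01
  7.06000e-01  5.24800e+00  4.79882e+02 -3.89410e+01]
```

Call:
{"method": "drive_tool", "body": {"commands": [[-0.404,[0,0.85,0.02],[0,0,0.0425]],[-0.404,[-0.1,1.65,0.04],[0,0,0.085]],[-0.404,[-0.1,1.65,0.04],[0,0,0.085]]]}}

```text
time_s: 46.03
eef_pos: [0.4808, -0.0404, 0.1895]
ee_rot: [3.141, -0.0, 0.533]
ft_force: [-1.3, -0.8, 0.8]
opening: 0.0258
grip_force: 5.3
```

```bash
python3 -c "
from h import *
by(2); mt(2)"
```

```text
bar in tool, wrench yaw, n [-6.58000e-02  5.99600e-01  3.97500e+03 -9.30800e-01  1.20022e+01
  6.79956e+01] [-0.0668 -0.0648]
t 46.18 Mz [0.072 0.019] mean Mz, Mtap, F, q6, grip, p [ 4.50000e-02  6.10000e-02 -1.86300e+00 -1.86000e-01  5.59000e-01
  7.88000e-01  5.24200e+00  4.80758e+02 -4.03500e+01]
```

Call:
{"method": "drive_tool", "body": {"commands": [[-0.404,[0,0.85,0.02],[0,0,0.0425]],[-0.404,[-0.1,1.65,0.04],[0,0,0.085]],[-0.404,[-0.1,1.65,0.04],[0,0,0.085]]]}}

```text
time_s: 46.48
eef_pos: [0.4816, -0.0419, 0.1895]
ee_rot: [3.141, -0.0, 0.448]
ft_force: [-1.4, 0.1, 1.7]
opening: 0.0261
grip_force: 5.3
```

```bash
python3 -c "
from h import *
by(2); mt(2)"
```

```text
bar in tool, wrench yaw, n [-6.46000e-02  5.13500e-01  3.97150e+03 -1.02600e+00  1.20076e+01
  6.79518e+01] [-0.0658 -0.0634]
t 46.63 Mz [0.049 0.053] mean Mz, Mtap, F, q6, grip, p [ 5.10000e-02  6.80000e-02 -2.05300e+00 -7.10000e-02  1.06300e+00
  8.71000e-01  5.23600e+00  4.81505e+02 -4.17950e+01]
```

Call:
{"method": "drive_tool", "body": {"commands": [[-0.404,[1,0,0],[0,0,0]],[-0.404,[1,0.9,0],[0,0,0.045]],[-0.404,[0.9,1.85,0],[0,0,0.09]],[-0.404,[0.9,1.85,0],[0,0,0.09]]]}}

```text
time_s: 47.02
eef_pos: [0.483, -0.0432, 0.1893]
ee_rot: [-3.142, 0.0, 0.357]
ft_force: [-2.6, 0.1, 1.2]
opening: 0.0263
grip_force: 5.6
```

```bash
python3 -c "
from h import *
by(2); mt(2)"
```

```text
bar in tool, wrench yaw, n [-7.27000e-02  4.31200e-01  3.88050e+03 -1.08720e+00  1.20066e+01
  6.78701e+01] [-0.0726 -0.0727]
t 47.17 Mz [0.034 0.052] mean Mz, Mtap, F, q6, grip, p [ 4.30000e-02  6.00000e-02 -2.59100e+00 -1.08000e-01  6.62000e-01
  9.59000e-01  5.57900e+00  4.83016e+02 -4.30800e+01]
```

Call:
{"method": "drive_tool", "body": {"commands": [[-0.404,[0,1,0.02],[0,0,0.05]],[-0.404,[-0.1,2.05,0.03],[0,0,0.1]],[-0.404,[-0.1,2.05,0.03],[0,0,0.1]]]}}

```text
time_s: 47.47
eef_pos: [0.4837, -0.0451, 0.1893]
ee_rot: [-3.142, 0.0, 0.257]
ft_force: [-2.1, -0.9, 1.3]
opening: 0.026
grip_force: 5.6
```

```bash
python3 -c "
from h import *
by(2); mt(2)"
```

```text
bar in tool, wrench yaw, n [-7.37000e-02  3.32400e-01  3.88300e+03 -1.09430e+00  1.20145e+01
  6.77672e+01] [-0.0748 -0.0726]
t 47.62 Mz [0.096 0.017] mean Mz, Mtap, F, q6, grip, p [ 5.60000e-02  8.40000e-02 -3.03500e+00  5.29000e-01  6.92000e-01
  1.05500e+00  5.54900e+00  4.83651e+02 -4.50110e+01]
```

Call:
{"method": "drive_tool", "body": {"commands": [[-0.404,[-0.2,1,0.02],[0,0,0.05]],[-0.404,[-0.4,1.95,0.03],[0,0,0.1]],[-0.404,[-0.4,1.95,0.03],[0,0,0.1]]]}}

```text
time_s: 47.92
eef_pos: [0.4838, -0.0471, 0.1893]
ee_rot: [-3.142, -0.0, 0.158]
ft_force: [-2.4, 0.9, 0.6]
opening: 0.026
grip_force: 5.6
```

```bash
python3 -c "
from h import *
by(2); mt(2)"
```

```text
bar in tool, wrench yaw, n [-7.20000e-02  2.30900e-01  3.92300e+03 -1.17930e+00  1.20161e+01
  6.79979e+01] [-0.072  -0.0721]
t 48.07 Mz [0.097 0.074] mean Mz, Mtap, F, q6, grip, p [ 8.50000e-02  8.10000e-02 -1.62100e+00 -4.95000e-01  2.70000e-02
  1.15100e+00  5.56000e+00  4.83803e+02 -4.69890e+01]
```

Call:
{"method": "drive_tool", "body": {"commands": [[-0.404,[0,1,0.02],[0,0,0.05]],[-0.404,[-0.1,2.05,0.04],[0,0,0.1]],[-0.404,[-0.1,2.05,0.04],[0,0,0.1]]]}}

```text
time_s: 48.37
eef_pos: [0.484, -0.0491, 0.1892]
ee_rot: [-3.142, -0.0, 0.058]
ft_force: [-1.9, 0.7, 0.9]
opening: 0.0261
grip_force: 5.7
```

```bash
python3 -c "
from h import *
by(2); mt(2)"
```

```text
bar in tool, wrench yaw, n [-7.46000e-02  1.33500e-01  3.93550e+03 -1.17960e+00  1.20081e+01
  6.79236e+01] [-0.0743 -0.075 ]
t 48.52 Mz [0.066 0.105] mean Mz, Mtap, F, q6, grip, p [ 8.50000e-02  9.10000e-02 -2.73800e+00  5.60000e-02  1.25100e+00
  1.24700e+00  5.61100e+00  4.84011e+02 -4.90210e+01]
```

Call:
{"method": "drive_tool", "body": {"commands": [[-0.404,[0,1,0.02],[0,0,0.05]],[-0.404,[-0.1,2.05,0.04],[0,0,0.1]],[-0.404,[-0.1,2.05,0.04],[0,0,0.1]]]}}

```text
time_s: 48.82
eef_pos: [0.4841, -0.0511, 0.1892]
ee_rot: [-3.141, -0.0, -0.042]
ft_force: [-2.1, 1.2, 0.2]
opening: 0.0261
grip_force: 7.0
```

```bash
python3 -c "
from h import *
by(2); mt(2)"
```

```text
bar in tool, wrench yaw, n [-1.02900e-01  6.18000e-02  3.97550e+03 -1.25230e+00  1.20082e+01
  6.78314e+01] [-0.1038 -0.102 ]
t 48.97 Mz [0.062 0.132] mean Mz, Mtap, F, q6, grip, p [ 9.70000e-02  1.10000e-01 -1.47200e+00  6.97000e-01  6.14000e-01
  1.34300e+00  6.82100e+00  4.84078e+02 -5.10200e+01]
```

Call:
{"method": "drive_tool", "body": {"commands": [[-0.404,[0,0.3,0],[0,0,0.015]],[-0.404,[0,0.6,0],[0,0,0.03]],[-0.404,[0,0.6,0],[0,0,0.03]]]}}

```text
time_s: 49.27
eef_pos: [0.4841, -0.0517, 0.1892]
ee_rot: [-3.141, -0.0, -0.072]
ft_force: [-1.7, 1.7, 1.9]
opening: 0.026
grip_force: 8.0
```

```bash
python3 -c "
from h import *
by(2); mt(4)"
```

```text
bar in tool, wrench yaw, n [-1.30200e-01  5.82000e-02  4.03500e+03 -1.23570e+00  1.20268e+01
  6.77891e+01] [-0.131  -0.1294]
t 49.52 Mz [0.15  0.132 0.153 0.176] mean Mz, Mtap, F, q6, grip, p [ 1.53000e-01  1.73000e-01 -1.55000e+00  1.09200e+00  1.08300e+00
  1.37300e+00  7.88900e+00  4.84046e+02 -5.17030e+01]
```

The tap has landed: the gripper turned on 0.03 rad, the wrench stayed put at yaw 0.06 and the torque rose to 0.17 N m. I'll regrip the hub on centre and ease back a quarter turn.

Call:
{"method": "drive_tool", "body": {"commands": [[-0.3,[0,0,0],[0,0,0]],[-0.3,[0,0,0],[0,0,0]],[-0.3,[0,0,0],[0,0,0]],[-0.3,[-10,0.3,0],[0,0,-0.06]],[-0.3,[-20,0.3,0],[0,0,-0.125]],[-0.3,[-20,0.3,0],[0,0,-0.125]],[-0.3,[-20,0.3,0],[0,0,-0.125]],[-0.3,[-20,0.3,0],[0,0,-0.125]],[-0.3,[-20,0.3,0],[0,0,-0.125]],[-0.3,[-20,0.3,0],[0,0,-0.125]],[-1,[-20,0.3,0],[0,0,-0.125]],[-1,[-20,0.3,0],[0,0,-0.125]],[-1,[-20,0.3,0],[0,0,-0.125]],[-1,[-20,0.3,0],[0,0,-0.125]],[-1,[-20,0.3,0],[0,0,-0.125]],[-1,[-20,0.3,0],[0,0,-0.125]]]}}

```text
time_s: 50.9
eef_pos: [0.4641, -0.0507, 0.1892]
ee_rot: [3.142, -0.0, 0.053]
ft_force: [0.1, -0.3, -0.0]
opening: 0.0261
grip_force: 29.8
```

```bash
python3 -c "
from h import *
by(2); mt(3)"
```

```text
bar in tool, wrench yaw, n [-1.66000e-02  7.00000e-02  4.58550e+03 -1.02670e+00  1.20986e+01
  6.79125e+01] [-0.0163 -0.017 ]
t 51.1 Mz [0.006 0.034 0.018] mean Mz, Mtap, F, q6, grip, p [ 1.90000e-02  1.90000e-02 -2.83000e-01 -7.35000e-01 -9.95000e-01
  1.24000e+00  2.98320e+01  4.64023e+02 -5.06330e+01]
```

Call:
{"method": "drive_tool", "body": {"commands": [[-1,[0,0,0],[0,0,-0.06]],[-1,[0,0,0],[0,0,-0.12]],[-1,[0,0,0],[0,0,-0.18]],[-1,[0,0,0],[0,0,-0.24]],[-1,[0,0,0],[0,0,-0.3]],[-1,[0,0,-0.1],[0,0,-0.42]],[-1,[0,0,-0.15],[0,0,-0.54]],[-1,[0,0,-0.2],[0,0,-0.66]],[-1,[0,0,-0.25],[0,0,-0.78]],[-1,[0,0,-0.3],[0,0,-0.9]],[-1,[0,0,-0.4],[0,0,-1.02]],[-1,[0,0,-0.45],[0,0,-1.14]],[-1,[0,0,-0.5],[0,0,-1.26]],[-1,[0,0,-0.55],[0,0,-1.38]],[-1,[0,0,-0.6],[0,0,-1.5]],[-1,[0,0,-0.65],[0,0,-1.62]],[-1,[0,0,-0.7],[0,0,-1.74]],[-1,[0,0,-0.75],[0,0,-1.81]],[-1,[0,0,-0.75],[0,0,-1.81]]]}}

```text
time_s: 52.73
eef_pos: [0.4638, -0.0504, 0.1899]
ee_rot: [-3.141, -0.001, 1.866]
ft_force: [-1.6, 0.7, 1.0]
opening: 0.0259
grip_force: 29.8
```

```bash
python3 -c "
from h import *
by(2); mt(3)"
```

```text
bar in tool, wrench yaw, n [-1.67000e-02  1.88040e+00  4.57650e+03  4.81500e-01  1.20114e+01
  6.79985e+01] [-0.017  -0.0164]
t 52.93 Mz [-0.011 -0.061 -0.01 ] mean Mz, Mtap, F, q6, grip, p [-2.70000e-02 -2.70000e-02 -1.04800e+00  9.67000e-01  3.23000e-01
 -5.68000e-01  2.98200e+01  4.63838e+02 -5.04900e+01]
```

Now I'll open fully enough, retreat straight up, then verify that the wrench stays home.

Call:
{"method": "drive_tool", "body": {"commands": [[0,[0,0,0],[0,0,0]],[0,[0,0,0],[0,0,0]],[0,[0,0,0],[0,0,0]],[0,[0,0,0],[0,0,0]],[0,[0,0,0],[0,0,0]],[0,[0,0,-12],[0,0,0]],[0,[0,0,-30],[0,0,0]],[0,[0,0,-60],[0,0,0]],[0,[0,0,-90],[0,0,0]],[0,[0,0,-100],[0,0,0]],[0,[0,0,-100],[0,0,0]],[0,[0,0,-100],[0,0,0]],[0,[0,0,-100],[0,0,0]],[0,[0,0,-100],[0,0,0]],[0,[0,0,-100],[0,0,0]]]}}

```text
time_s: 54.23
eef_pos: [0.4633, -0.0504, 0.2882]
ee_rot: [-3.139, -0.002, 1.863]
ft_force: [-0.7, 0.0, -0.5]
opening: 0.0437
grip_force: 0.0
```

```bash
python3 - <<'E'
from h import *
st(); im2,_=grab("side"); im,_=grab("wrist")
P=cloud("wrist").reshape(-1,3); b=P[(np.hypot(P[:,0]-.464,P[:,1]+.05)<.085)&(np.hypot(P[:,0]-.464,P[:,1]+.05)>.025)&(P[:,2]>.18)&(P[:,2]<.22)]; print("bar top z",np.percentile(b[:,2],98),len(b))
b=cv2.resize(cv2.convertScaleAbs(im2[150:290,150:330],alpha=1.5,beta=10)[...,::-1],(540,420),interpolation=cv2.INTER_CUBIC)
cv2.imwrite("pics/end.png",b)
E
```

```text
t 54.23 p [463.25 -50.42 288.22] rot [-3.1391e+00 -1.6000e-03  1.8634e+00] F [-0.65  0.01 -0.55] M [ 0.042 -0.109 -0.027] q6 -0.5705 op 43.74
bar top z 0.198104231858158 2215
```

View pics/end.png

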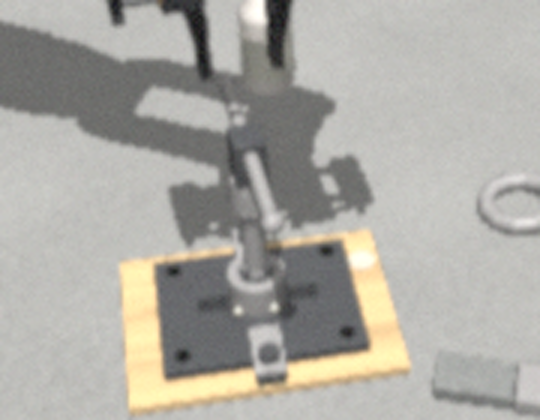

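The end picture shows the wrench upright on the tap, hub near (245,145), and the gripper clear above it. The bar height of about 0.197 m matches fully home.

```bash
python3 -c "
from plant import manip
print(manip.sign_off())"
```

```text
the job is handed in; nothing more can be done
None
```

The tap is on the bottom: it landed about 0.97 turn in, on the third forward stroke at 0.17 N m, was eased back a quarter turn and left with the wrench seated on it, and the job is handed in at about 54 s; one regrip may have put a little over 10 N straight down on the tap, but it showed no sign of snapping.

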